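# File the measured sample frames and close the drawer

## Task

File every sample frame that stands in the two black desk stands into the open drawer, foot down: one frame per compartment, squeezed in between the two frames already standing there, upright and down on the drawer floor. Then gently push the drawer home until its catch seats; leave the other things on the bench alone, and the frames that are already in the drawer standing in their compartments.

Things in the scene. Friction and masses are not known exactly. Their poses are not given: they have to be found in the camera images.
- frame0: frame to file (None if absent), white disc on each face: 60 wide (own x), 18 thick (y), 110 mm tall (z), 180 g; the lowest 20 mm taper from 18 to 8 mm thick. Origin: underside centre. Upright in a slot (1 mm loose) of a loose black stand 48 mm tall at the robot's left, 8 mm off the table, 52 mm from its fellow (frames 0, 1). Grip across the width near the top; either way round
- frame1: frame to file (None if absent), white disc on each face: 60 wide (own x), 18 thick (y), 110 mm tall (z), 180 g; the lowest 20 mm taper from 18 to 8 mm thick. Origin: underside centre. Upright in a slot (1 mm loose) of a loose black stand 48 mm tall at the robot's left, 8 mm off the table, 52 mm from its fellow (frames 0, 1). Grip across the width near the top; either way round
- frame2: frame to file (None if absent), white disc on each face: 60 wide (own x), 18 thick (y), 110 mm tall (z), 180 g; the lowest 20 mm taper from 18 to 8 mm thick. Origin: underside centre. Upright in a slot (1 mm loose) of a loose black stand 48 mm tall at the robot's right, 8 mm off the table, 52 mm from its fellow (frames 2, 3). Grip across the width near the top; either way round
- frame3: frame to file (None if absent), white disc on each face: 60 wide (own x), 18 thick (y), 110 mm tall (z), 180 g; the lowest 20 mm taper from 18 to 8 mm thick. Origin: underside centre. Upright in a slot (1 mm loose) of a loose black stand 48 mm tall at the robot's right, 8 mm off the table, 52 mm from its fellow (frames 2, 3). Grip across the width near the top; either way round
- bay0 (a point): drawer compartment 0 of 0 (far -y) to 3 (far +y), 68 mm apart: centre of its floor (12 mm above the table), moving with the drawer. x: the way the drawer closes; y: across, to the left. Inside 66 long (x), 63 mm across (y); walls 58 mm tall above the floor. Its face-to-face row runs along y: frames stand with their width along x
- bay1 (a point): drawer compartment 1 of 0 (far -y) to 3 (far +y), 68 mm apart: centre of its floor (12 mm above the table), moving with the drawer. x: the way the drawer closes; y: across, to the left. Inside 66 long (x), 63 mm across (y); walls 58 mm tall above the floor. Its face-to-face row runs along y: frames stand with their width along x
- bay2 (a point): drawer compartment 2 of 0 (far -y) to 3 (far +y), 68 mm apart: centre of its floor (12 mm above the table), moving with the drawer. x: the way the drawer closes; y: across, to the left. Inside 66 long (x), 63 mm across (y); walls 58 mm tall above the floor. Its face-to-face row runs along y: frames stand with their width along x
- bay3 (a point): drawer compartment 3 of 0 (far -y) to 3 (far +y), 68 mm apart: centre of its floor (12 mm above the table), moving with the drawer. x: the way the drawer closes; y: across, to the left. Inside 66 long (x), 63 mm across (y); walls 58 mm tall above the floor. Its face-to-face row runs along y: frames stand with their width along x
- left0: frame standing loose in compartment 0, +y side: 60 wide (x), 18 thick (y), 95 mm tall, 160 g; its top 20 mm taper from 18 to 8 mm thick. Origin: underside centre. Slides or leans aside under a few newtons. The gap between a compartment's two is about 8 to 14 mm, less than a frame; 6 to 10 mm to the side walls
- right0: frame standing loose in compartment 0, -y side: 60 wide (x), 18 thick (y), 95 mm tall, 160 g; its top 20 mm taper from 18 to 8 mm thick. Origin: underside centre. Slides or leans aside under a few newtons. The gap between a compartment's two is about 8 to 14 mm, less than a frame; 6 to 10 mm to the side walls
- left1: frame standing loose in compartment 1, +y side: 60 wide (x), 18 thick (y), 95 mm tall, 160 g; its top 20 mm taper from 18 to 8 mm thick. Origin: underside centre. Slides or leans aside under a few newtons. The gap between a compartment's two is about 8 to 14 mm, less than a frame; 6 to 10 mm to the side walls
- right1: frame standing loose in compartment 1, -y side: 60 wide (x), 18 thick (y), 95 mm tall, 160 g; its top 20 mm taper from 18 to 8 mm thick. Origin: underside centre. Slides or leans aside under a few newtons. The gap between a compartment's two is about 8 to 14 mm, less than a frame; 6 to 10 mm to the side walls
- left2: frame standing loose in compartment 2, +y side: 60 wide (x), 18 thick (y), 95 mm tall, 160 g; its top 20 mm taper from 18 to 8 mm thick. Origin: underside centre. Slides or leans aside under a few newtons. The gap between a compartment's two is about 8 to 14 mm, less than a frame; 6 to 10 mm to the side walls
- right2: frame standing loose in compartment 2, -y side: 60 wide (x), 18 thick (y), 95 mm tall, 160 g; its top 20 mm taper from 18 to 8 mm thick. Origin: underside centre. Slides or leans aside under a few newtons. The gap between a compartment's two is about 8 to 14 mm, less than a frame; 6 to 10 mm to the side walls
- left3: frame standing loose in compartment 3, +y side: 60 wide (x), 18 thick (y), 95 mm tall, 160 g; its top 20 mm taper from 18 to 8 mm thick. Origin: underside centre. Slides or leans aside under a few newtons. The gap between a compartment's two is about 8 to 14 mm, less than a frame; 6 to 10 mm to the side walls
- right3: frame standing loose in compartment 3, -y side: 60 wide (x), 18 thick (y), 95 mm tall, 160 g; its top 20 mm taper from 18 to 8 mm thick. Origin: underside centre. Slides or leans aside under a few newtons. The gap between a compartment's two is about 8 to 14 mm, less than a frame; 6 to 10 mm to the side walls
- drawer (a joint): how far the drawer has been pushed in, in m: 0 fully out (as it starts), 0.15 fully home; it closes away from the robot. Friction 1.5 N plus damping 8 N s/m; a spring catch resists with up to 4 N more from 14 to 6 mm before home, then draws the drawer home
- front_top (a point): middle of the top edge of the drawer's white front panel, on the outer face (towards the robot), moving with the drawer; x: the way the drawer closes. Panel 299 wide, 12 thick, top 140 mm above the table; push on this face up to 40 mm below the top. Cabinet top 142 mm above the table; its face is 164 mm behind this point with the drawer out. Compartment centres: 87 mm behind it
- stand_a: black desk stand at the robot's left (+y), loose on the table, 0.7 kg: base 84 (x), 110 (y), 8 mm thick, two slots along x at y = -26 and +26 mm, walls to 48 mm above the table. Origin: underside centre
- stand_b: black desk stand at the robot's right (-y), loose on the table, 0.7 kg: base 84 (x), 110 (y), 8 mm thick, two slots along x at y = -26 and +26 mm, walls to 48 mm above the table. Origin: underside centre
- mouse: bystander, to be left alone: black computer mouse, 100 x 58 x 31 mm. Origin: centre of the underside
- jar: bystander, to be left alone: small amber jar, 40 mm across, 55 mm tall. Origin: centre of the underside
- post: bystander, to be left alone: steel optics post 93 mm tall on a 32 mm round foot. Origin: centre of the underside
- puck: bystander, to be left alone: terracotta sample puck, 40 mm across, 18 mm tall. Origin: centre of the underside

How it is judged:
On the way, in this order (a step that is already met when the one before it is completed fails the run):
1. every sample frame stands between the two neighbours of a compartment, with the drawer still open (((x of frame0 in the frame of bay0 between -0.008 and 0.008 m and z of frame0 in the frame of bay0 between -0.005 and 0.005 m and y of frame0 in the frame of left0 below -0.01 m and y of frame0 in the frame of right0 above 0.01 m and angle between frame0's own z axis and vertical below 0.2 rad and horizontal distance between frame0 and bay0 below 0.014 m) or (x of frame0 in the frame of bay1 between -0.008 and 0.008 m and z of frame0 in the frame of bay1 between -0.005 and 0.005 m and y of frame0 in the frame of left1 below -0.01 m and y of frame0 in the frame of right1 above 0.01 m and angle between frame0's own z axis and vertical below 0.2 rad and horizontal distance between frame0 and bay1 below 0.014 m) or (x of frame0 in the frame of bay2 between -0.008 and 0.008 m and z of frame0 in the frame of bay2 between -0.005 and 0.005 m and y of frame0 in the frame of left2 below -0.01 m and y of frame0 in the frame of right2 above 0.01 m and angle between frame0's own z axis and vertical below 0.2 rad and horizontal distance between frame0 and bay2 below 0.014 m) or (x of frame0 in the frame of bay3 between -0.008 and 0.008 m and z of frame0 in the frame of bay3 between -0.005 and 0.005 m and y of frame0 in the frame of left3 below -0.01 m and y of frame0 in the frame of right3 above 0.01 m and angle between frame0's own z axis and vertical below 0.2 rad and horizontal distance between frame0 and bay3 below 0.014 m)) and ((x of frame1 in the frame of bay0 between -0.008 and 0.008 m and z of frame1 in the frame of bay0 between -0.005 and 0.005 m and y of frame1 in the frame of left0 below -0.01 m and y of frame1 in the frame of right0 above 0.01 m and angle between frame1's own z axis and vertical below 0.2 rad and horizontal distance between frame1 and bay0 below 0.014 m) or (x of frame1 in the frame of bay1 between -0.008 and 0.008 m and z of frame1 in the frame of bay1 between -0.005 and 0.005 m and y of frame1 in the frame of left1 below -0.01 m and y of frame1 in the frame of right1 above 0.01 m and angle between frame1's own z axis and vertical below 0.2 rad and horizontal distance between frame1 and bay1 below 0.014 m) or (x of frame1 in the frame of bay2 between -0.008 and 0.008 m and z of frame1 in the frame of bay2 between -0.005 and 0.005 m and y of frame1 in the frame of left2 below -0.01 m and y of frame1 in the frame of right2 above 0.01 m and angle between frame1's own z axis and vertical below 0.2 rad and horizontal distance between frame1 and bay2 below 0.014 m) or (x of frame1 in the frame of bay3 between -0.008 and 0.008 m and z of frame1 in the frame of bay3 between -0.005 and 0.005 m and y of frame1 in the frame of left3 below -0.01 m and y of frame1 in the frame of right3 above 0.01 m and angle between frame1's own z axis and vertical below 0.2 rad and horizontal distance between frame1 and bay3 below 0.014 m)) and ((x of frame2 in the frame of bay0 between -0.008 and 0.008 m and z of frame2 in the frame of bay0 between -0.005 and 0.005 m and y of frame2 in the frame of left0 below -0.01 m and y of frame2 in the frame of right0 above 0.01 m and angle between frame2's own z axis and vertical below 0.2 rad and horizontal distance between frame2 and bay0 below 0.014 m) or (x of frame2 in the frame of bay1 between -0.008 and 0.008 m and z of frame2 in the frame of bay1 between -0.005 and 0.005 m and y of frame2 in the frame of left1 below -0.01 m and y of frame2 in the frame of right1 above 0.01 m and angle between frame2's own z axis and vertical below 0.2 rad and horizontal distance between frame2 and bay1 below 0.014 m) or (x of frame2 in the frame of bay2 between -0.008 and 0.008 m and z of frame2 in the frame of bay2 between -0.005 and 0.005 m and y of frame2 in the frame of left2 below -0.01 m and y of frame2 in the frame of right2 above 0.01 m and angle between frame2's own z axis and vertical below 0.2 rad and horizontal distance between frame2 and bay2 below 0.014 m) or (x of frame2 in the frame of bay3 between -0.008 and 0.008 m and z of frame2 in the frame of bay3 between -0.005 and 0.005 m and y of frame2 in the frame of left3 below -0.01 m and y of frame2 in the frame of right3 above 0.01 m and angle between frame2's own z axis and vertical below 0.2 rad and horizontal distance between frame2 and bay3 below 0.014 m)) and ((x of frame3 in the frame of bay0 between -0.008 and 0.008 m and z of frame3 in the frame of bay0 between -0.005 and 0.005 m and y of frame3 in the frame of left0 below -0.01 m and y of frame3 in the frame of right0 above 0.01 m and angle between frame3's own z axis and vertical below 0.2 rad and horizontal distance between frame3 and bay0 below 0.014 m) or (x of frame3 in the frame of bay1 between -0.008 and 0.008 m and z of frame3 in the frame of bay1 between -0.005 and 0.005 m and y of frame3 in the frame of left1 below -0.01 m and y of frame3 in the frame of right1 above 0.01 m and angle between frame3's own z axis and vertical below 0.2 rad and horizontal distance between frame3 and bay1 below 0.014 m) or (x of frame3 in the frame of bay2 between -0.008 and 0.008 m and z of frame3 in the frame of bay2 between -0.005 and 0.005 m and y of frame3 in the frame of left2 below -0.01 m and y of frame3 in the frame of right2 above 0.01 m and angle between frame3's own z axis and vertical below 0.2 rad and horizontal distance between frame3 and bay2 below 0.014 m) or (x of frame3 in the frame of bay3 between -0.008 and 0.008 m and z of frame3 in the frame of bay3 between -0.005 and 0.005 m and y of frame3 in the frame of left3 below -0.01 m and y of frame3 in the frame of right3 above 0.01 m and angle between frame3's own z axis and vertical below 0.2 rad and horizontal distance between frame3 and bay3 below 0.014 m)) and value of joint drawer below 0.1 m), for 0.2 s.
2. the drawer is home at its catch (value of joint drawer above 0.147 m), for 0.2 s.
At the end, for the whole second after the job is handed in: Each frame between both neighbours of a compartment: foot within 5 mm of the floor, 14 mm of centre (8 mm in x), 10 mm past each neighbour's centre, tilt under 0.2 rad, at rest. Neighbours in place, tilt under 0.25 rad, within 6 mm of floor and 35 mm of centre. Drawer within 3 mm of home (((x of frame0 in the frame of bay0 between -0.008 and 0.008 m and z of frame0 in the frame of bay0 between -0.005 and 0.005 m and y of frame0 in the frame of left0 below -0.01 m and y of frame0 in the frame of right0 above 0.01 m and angle between frame0's own z axis and vertical below 0.2 rad and horizontal distance between frame0 and bay0 below 0.014 m) or (x of frame0 in the frame of bay1 between -0.008 and 0.008 m and z of frame0 in the frame of bay1 between -0.005 and 0.005 m and y of frame0 in the frame of left1 below -0.01 m and y of frame0 in the frame of right1 above 0.01 m and angle between frame0's own z axis and vertical below 0.2 rad and horizontal distance between frame0 and bay1 below 0.014 m) or (x of frame0 in the frame of bay2 between -0.008 and 0.008 m and z of frame0 in the frame of bay2 between -0.005 and 0.005 m and y of frame0 in the frame of left2 below -0.01 m and y of frame0 in the frame of right2 above 0.01 m and angle between frame0's own z axis and vertical below 0.2 rad and horizontal distance between frame0 and bay2 below 0.014 m) or (x of frame0 in the frame of bay3 between -0.008 and 0.008 m and z of frame0 in the frame of bay3 between -0.005 and 0.005 m and y of frame0 in the frame of left3 below -0.01 m and y of frame0 in the frame of right3 above 0.01 m and angle between frame0's own z axis and vertical below 0.2 rad and horizontal distance between frame0 and bay3 below 0.014 m)) and ((x of frame1 in the frame of bay0 between -0.008 and 0.008 m and z of frame1 in the frame of bay0 between -0.005 and 0.005 m and y of frame1 in the frame of left0 below -0.01 m and y of frame1 in the frame of right0 above 0.01 m and angle between frame1's own z axis and vertical below 0.2 rad and horizontal distance between frame1 and bay0 below 0.014 m) or (x of frame1 in the frame of bay1 between -0.008 and 0.008 m and z of frame1 in the frame of bay1 between -0.005 and 0.005 m and y of frame1 in the frame of left1 below -0.01 m and y of frame1 in the frame of right1 above 0.01 m and angle between frame1's own z axis and vertical below 0.2 rad and horizontal distance between frame1 and bay1 below 0.014 m) or (x of frame1 in the frame of bay2 between -0.008 and 0.008 m and z of frame1 in the frame of bay2 between -0.005 and 0.005 m and y of frame1 in the frame of left2 below -0.01 m and y of frame1 in the frame of right2 above 0.01 m and angle between frame1's own z axis and vertical below 0.2 rad and horizontal distance between frame1 and bay2 below 0.014 m) or (x of frame1 in the frame of bay3 between -0.008 and 0.008 m and z of frame1 in the frame of bay3 between -0.005 and 0.005 m and y of frame1 in the frame of left3 below -0.01 m and y of frame1 in the frame of right3 above 0.01 m and angle between frame1's own z axis and vertical below 0.2 rad and horizontal distance between frame1 and bay3 below 0.014 m)) and ((x of frame2 in the frame of bay0 between -0.008 and 0.008 m and z of frame2 in the frame of bay0 between -0.005 and 0.005 m and y of frame2 in the frame of left0 below -0.01 m and y of frame2 in the frame of right0 above 0.01 m and angle between frame2's own z axis and vertical below 0.2 rad and horizontal distance between frame2 and bay0 below 0.014 m) or (x of frame2 in the frame of bay1 between -0.008 and 0.008 m and z of frame2 in the frame of bay1 between -0.005 and 0.005 m and y of frame2 in the frame of left1 below -0.01 m and y of frame2 in the frame of right1 above 0.01 m and angle between frame2's own z axis and vertical below 0.2 rad and horizontal distance between frame2 and bay1 below 0.014 m) or (x of frame2 in the frame of bay2 between -0.008 and 0.008 m and z of frame2 in the frame of bay2 between -0.005 and 0.005 m and y of frame2 in the frame of left2 below -0.01 m and y of frame2 in the frame of right2 above 0.01 m and angle between frame2's own z axis and vertical below 0.2 rad and horizontal distance between frame2 and bay2 below 0.014 m) or (x of frame2 in the frame of bay3 between -0.008 and 0.008 m and z of frame2 in the frame of bay3 between -0.005 and 0.005 m and y of frame2 in the frame of left3 below -0.01 m and y of frame2 in the frame of right3 above 0.01 m and angle between frame2's own z axis and vertical below 0.2 rad and horizontal distance between frame2 and bay3 below 0.014 m)) and ((x of frame3 in the frame of bay0 between -0.008 and 0.008 m and z of frame3 in the frame of bay0 between -0.005 and 0.005 m and y of frame3 in the frame of left0 below -0.01 m and y of frame3 in the frame of right0 above 0.01 m and angle between frame3's own z axis and vertical below 0.2 rad and horizontal distance between frame3 and bay0 below 0.014 m) or (x of frame3 in the frame of bay1 between -0.008 and 0.008 m and z of frame3 in the frame of bay1 between -0.005 and 0.005 m and y of frame3 in the frame of left1 below -0.01 m and y of frame3 in the frame of right1 above 0.01 m and angle between frame3's own z axis and vertical below 0.2 rad and horizontal distance between frame3 and bay1 below 0.014 m) or (x of frame3 in the frame of bay2 between -0.008 and 0.008 m and z of frame3 in the frame of bay2 between -0.005 and 0.005 m and y of frame3 in the frame of left2 below -0.01 m and y of frame3 in the frame of right2 above 0.01 m and angle between frame3's own z axis and vertical below 0.2 rad and horizontal distance between frame3 and bay2 below 0.014 m) or (x of frame3 in the frame of bay3 between -0.008 and 0.008 m and z of frame3 in the frame of bay3 between -0.005 and 0.005 m and y of frame3 in the frame of left3 below -0.01 m and y of frame3 in the frame of right3 above 0.01 m and angle between frame3's own z axis and vertical below 0.2 rad and horizontal distance between frame3 and bay3 below 0.014 m)) and angle between each of left0, right0, left1, right1, left2, right2, left3, right3's own z axis and vertical below 0.25 rad and z of each of left0, right0 in the frame of bay0 below 0.006 m and horizontal distance between each of left0, right0 and bay0 below 0.035 m and z of each of left1, right1 in the frame of bay1 below 0.006 m and horizontal distance between each of left1, right1 and bay1 below 0.035 m and z of each of left2, right2 in the frame of bay2 below 0.006 m and horizontal distance between each of left2, right2 and bay2 below 0.035 m and z of each of left3, right3 in the frame of bay3 below 0.006 m and horizontal distance between each of left3, right3 and bay3 below 0.035 m and value of joint drawer above 0.147 m and linear speed of each of frame0, frame1, frame2, frame3 below 0.02 m/s); the robot touches nothing.
It fails at once if a bystander on the bench is moved more than 40 mm (distance of any of mouse, jar, post, puck from where it was at the start of the episode above 0.04 m).
It fails at once if the jar or the post is tipped over (angle between any of jar, post's own z axis and vertical above 0.5 rad).
It fails at once if a frame already in the drawer is pulled up or tipped out (angle between any of left0, right0, left1, right1, left2, right2, left3, right3's own z axis and vertical above 0.5 rad or height (world z) of any of left0, right0, left1, right1, left2, right2, left3, right3 above 0.05 m).
It fails at once if the drawer is slammed (faster than 0.4 m/s) (velocity of joint drawer above 0.4 m/s).
Of frame0, frame1, frame2, frame3 only 3 to 4 are there at a start; the rules pass over those that are not, and their reading is None.
At some moment in a run one of stand_a, stand_b may be knocked a few centimetres aside while the robot is not near it.
It also fails if it takes over 210 s, if anything falls off the work surface, if the arm or the gripper's body presses on something with over 40 N, if the wrist force passes 120 N, or if a joint passes its speed limit or range.

## Robot

A 6-joint arm with a two-finger parallel gripper is mounted at the origin on the work surface. World frame = base frame: x ahead of the robot, y to its left, z up, the work surface at z = 0. Lengths are in m, angles in rad, forces in N, time in s.
With the tool pointing down it reaches from about 0.3 to 0.775 m from the base axis. Payload 14.6 kg.
Tool frame: the origin (TCP) lies midway between the tips of the shut fingers; the grasp point (between the pads) lies 19 mm behind it (r.grip_point_offset is the distance from the TCP to the grasp point, in m); z points along the fingers, y is the line along which they close (so a half turn about z gives the same grasp; the last joint's range is limited). The gripper opens to 85 mm and grips with 20 to 120 N. Pads are 22 mm wide; open, the fingers measure 114 mm over their backs; the gripper's body (76 mm by 85 mm) begins 54 mm behind the grasp point. The pads swing forward as they close: fully open they stand 13 mm farther back than shut.
Start: joints at [1.16, 0.3, 1.521, -0, 1.321, -0.067], TCP at [0.185, 0.518, 0.231] pointing down, gripper open.
Joint ranges: [-3.03, 3.03], [-0.79, 2.21], [0.23, 2.52], [-1.04, 4.18], [0, 3.07], [-2.55, 2.55]. Speed limits (rad/s): [2.22, 2.22, 2.57, 3.14, 3.14, 3.14].

## Interface

Orientations are given as a unit quaternion [w, x, y, z].
In Python, from rig import r gives the robot as it stands.
- The arm moves only by the shell command python3 drive.py [OPENING] [FORCE], which reads ROWS from standard input. ROWS is a JSON list that holds a single list of rows (three levels of brackets), with 1 to 12 rows, each of 6 numbers: dx, dy, dz in units of 25 mm, then a rotation vector rx, ry, rz in units of 0.1 rad; each row is the pose to reach, as a shift and turn from the pose commanded when the command began, along the tool's axes at that moment; what a row does not reach only later rows make up. A row lasts 1/12 s, in which the tool goes at most 0.0417 m and 0.125 rad, less where a joint would pass 70% of its speed; a pose out of reach is approached as far as the arm can. OPENING is the finger opening in m, set as the command begins (- or left out keeps the last). The fingers move at their own pace and stop on an object; FORCE is the grip in N (left out, the last holds). Time passes only in rows, so rows that do not move let the fingers close. It prints the time, the measured TCP pose, the force, the opening and the grip force at its end. Input that does not fit is refused with a message, and nothing moves.
- r.sense(): the state, without advancing time (a new reading comes with each control period).
- r.read_camera(name): name is "scene" or "top" or "wrist"; returns (picture, depth): 384x512x3 uint8, blue, green, red; 384x512 float32, m along the optical axis (not along the pixel's ray), 0 where there is no reading.
- r.get_calibration(name): a dict with "fov_y" (degrees; the focal length in pixels is half the picture's height over the tangent of half this angle, whatever the lens; pixels are square), "cx", "cy" (the principal point, pixels), "D" ([k1, k2, p1, p2, k3] as OpenCV has them; the pictures are not rectified), "xyz" and "attitude" of the camera in the world; the wrist camera has in their place "tool_from_camera" (4x4, takes a point from camera to tool coordinates, whose origin is the TCP and whose axes are the flange's). Camera axes: x right, y up, looking along -z (the intrinsics and any distortion apply to the point x, -y, -z); pixel columns grow to the right and rows downward; lengths in m; the calibration is good to about 2 mm. A picture is of the moment at which its call begins: read the wrist's pose just before it. get_calibration takes no time and is no camera call.
- r.job_done(): hands the job in; it is judged then, once.
The state is a dict: "time_s": time; "joints": joint angles; "joint_velocities": joint speeds; "effort": joint torques, N m; "tcp_pos": TCP position; "tcp_rot": TCP orientation; "wrist_force": force on the tool from outside, world axes, zero at the start; "torque": the same for the moment, N m; "opening": finger opening in m; "finger_force": force on a finger pad.
Only numpy, scipy, OpenCV 4.12 (cv2) and the standard library are available. Lean on these libraries where they do the work, as an engineer would, in place of code of your own. Each camera call takes 0.05 s, during which the arm holds its last target. There are 200 camera calls.

## Working session

There is one attempt and no reset: what is moved stays moved. The work goes in short steps, Python scripts to look and compute and a shell command to move; the robot and the scene stay as the last step left them, time stands still between calls to the robot, and variables do not carry over. Pictures are saved under pics/ and viewed, at most 14 in all, crops included, and the job is handed in when it is done.

```bash
ls; mkdir -p pics; python3 - <<'E'
from rig import r
import cv2,numpy as np
print(r.sense())
for n in("scene","top","wrist"):
    c=r.get_calibration(n);print(n,c)
    p,d=r.read_camera(n);cv2.imwrite(f"pics/{n}0.png",p);np.save(f"pics/{n}0.npy",d)
E
```

```text
drive.py
pics
rig.py
{'time_s': 0.0, 'joints': array([ 1.16036277e+00,  3.00475070e-01,  1.52162088e+00, -3.88219298e-06,
        1.32066852e+00, -6.66165994e-02]), 'joint_velocities': array([ 0.00119504, -0.00114176, -0.00013257,  0.00032834,  0.00084955,
        0.00060202]), 'effort': array([-3.17755046e-03, -5.43503380e+01, -3.61795664e+01, -1.24355629e-04,
        3.98473014e-03, -3.21410209e-05]), 'tcp_pos': array([0.18531143, 0.51758504, 0.23070229]), 'tcp_rot': array([-1.36604618e-04,  1.71062503e-01,  9.85260005e-01, -5.69761585e-04]), 'wrist_force': array([-0.2391099 , -0.0162368 ,  0.69380988]), 'torque': array([-0.04459808,  0.01934405, -0.00210302]), 'finger_force': 0.0, 'opening': 0.0853923855984203}
scene {'fov_y': 46.16963465114238, 'cx': 252.30283069962258, 'cy': 193.55967980734522, 'D': array([-0.06391451,  0.        ,  0.        ,  0.        ,  0.        ]), 'xyz': array([1.30367492, 0.18811809, 0.79955156]), 'attitude': array([0.54825136, 0.26029117, 0.33472015, 0.72085461])}
top {'fov_y': 52.829106095988365, 'cx': 253.2099696921401, 'cy': 189.41349439899986, 'D': array([-0.06787041,  0.        ,  0.        ,  0.        ,  0.        ]), 'xyz': array([ 0.45135136, -0.002421  ,  0.99211779]), 'attitude': array([ 0.71171656,  0.0266947 , -0.03672098, -0.70099821])}
wrist {'fov_y': 68.49254671795231, 'cx': 256.2599824412271, 'cy': 189.60263600847586, 'D': array([-0.06385727,  0.        ,  0.        ,  0.        ,  0.        ]), 'tool_from_camera': array([[ 7.31363123e-04,  9.59246430e-01,  2.82569905e-01,
         7.11288611e-02],
       [ 9.99999366e-01, -4.59680396e-04, -1.02776650e-03,
        -3.26422846e-04],
       [-8.55989498e-04,  2.82570477e-01, -9.59246159e-01,
        -1.43273408e-01],
       [ 0.00000000e+00,  0.00000000e+00,  0.00000000e+00,
         1.00000000e+00]])}
```
View pics/top0.png

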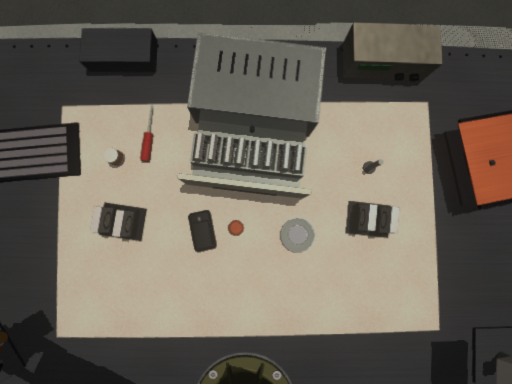

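View pics/scene0.png

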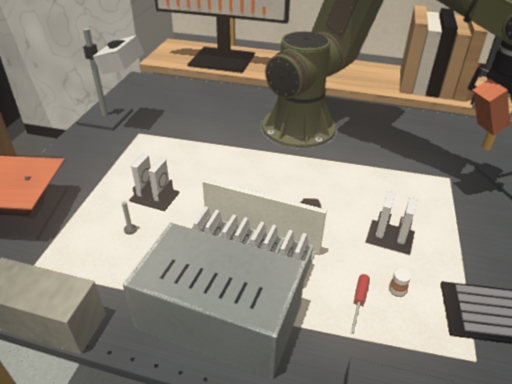

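```bash
cat > h.py <<'E'
from rig import r
import cv2,numpy as np
from scipy.spatial.transform import Rotation as R
def rot(q): return R.from_quat([q[1],q[2],q[3],q[0]])
def cam(n,s=None):
    c=r.get_calibration(n); f=192/np.tan(np.radians(c["fov_y"]/2))
    K=np.array([[f,0,c["cx"]],[0,f,c["cy"]],[0,0,1]])
    if n=="wrist":
        T=np.eye(4);T[:3,:3]=rot(s["tcp_rot"]).as_matrix();T[:3,3]=s["tcp_pos"];T=T@c["tool_from_camera"]
    else:
        T=np.eye(4);T[:3,:3]=rot(c["attitude"]).as_matrix();T[:3,3]=c["xyz"]
    return K,c["D"],T
def shot(n,save=None):
    s=r.sense();p,d=r.read_camera(n)
    if save: cv2.imwrite(f"pics/{save}.png",p)
    return p,d,cam(n,s)
def cloud(d,C,uv=None):
    K,D,T=C
    if uv is None:
        v,u=np.mgrid[0:384,0:512];uv=np.stack([u.ravel(),v.ravel()],1)
    uv=np.asarray(uv,float)
    n=cv2.undistortPoints(uv.reshape(-1,1,2),K,D)[:,0]
    z=d[np.round(uv[:,1]).astype(int),np.round(uv[:,0]).astype(int)]
    P=np.stack([n[:,0]*z,-n[:,1]*z,-z],1)
    W=P@T[:3,:3].T+T[:3,3]; W[z==0]=np.nan
    return W
def proj(P,C):
    K,D,T=C;Q=(np.atleast_2d(P)-T[:3,3])@T[:3,:3]
    Q=Q*[1,-1,-1]
    return cv2.projectPoints(Q,np.zeros(3),np.zeros(3),K,D)[0][:,0]
def rects(W,lo,hi,box,minn=8,res=.001,dil=3):
    m=(W[:,2]>lo)&(W[:,2]<hi)&(W[:,0]>box[0])&(W[:,0]<box[1])&(W[:,1]>box[2])&(W[:,1]<box[3])
    P=W[m];im=np.zeros((int((box[1]-box[0])/res)+1,int((box[3]-box[2])/res)+1),np.uint8)
    ij=((P[:,:2]-[box[0],box[2]])/res).astype(int);im[ij[:,0],ij[:,1]]=255
    n,l=cv2.connectedComponents(cv2.dilate(im,np.ones((dil,dil))))
    li=l[ij[:,0],ij[:,1]]
    for k in range(1,n):
        q=P[li==k]
        if len(q)<minn: continue
        (c,sz,a)=cv2.minAreaRect(q[:,:2].astype(np.float32))
        print(np.round(c,4),np.round(sz,4),round(a,1),"z",np.round(np.median(q[:,2]),4),len(q))
E
python3 - <<'E'
from h import *
p=cv2.imread("pics/top0.png");d=np.load("pics/top0.npy");C=cam("top");W=cloud(d,C)
m=np.abs(W[:,2])<.02;print("table z",np.nanmedian(W[m,2]))
for nm,b in dict(A=(.2,.55,.25,.42),B=(.2,.55,-.45,-.25),D=(.4,.8,-.25,.25)).items():
    print(nm);rects(W,.085,.16,b,dil=5)
d=np.load("pics/scene0.npy");C=cam("scene");W=cloud(d,C)
m=np.abs(W[:,2])<.02;print("scene table z",np.nanmedian(W[m,2]))
for nm,b in dict(A=(.2,.55,.25,.42),B=(.2,.55,-.45,-.25),D=(.4,.8,-.25,.25)).items():
    print(nm);rects(W,.095,.16,b,dil=5)
g=np.hstack([cv2.resize(p[190:260,80:160],None,fx=5,fy=5,interpolation=3),cv2.resize(p[190:260,335:415],None,fx=5,fy=5,interpolation=3)])
cv2.imwrite("pics/g1.png",g)
E
```

```text
table z 0.0006370608101475828
A
[0.4494 0.2909] [0.0206 0.0588] 80.5 z 0.1164 326
[0.4572 0.3417] [0.0199 0.0584] 82.4 z 0.1162 318
B
[ 0.4658 -0.3371] [0.0192 0.0596] 83.7 z 0.1167 309
[ 0.4703 -0.2863] [0.02   0.0599] 83.5 z 0.1172 318
D
[0.5407 0.0063] [0.2993 0.0125] 84.0 z 0.1392 1001
[ 0.6083 -0.1188] [0.0176 0.0605] 84.5 z 0.1038 199
[ 0.6122 -0.0906] [0.0176 0.0594] 84.4 z 0.104 200
[ 0.6167 -0.0491] [0.0178 0.0609] 83.9 z 0.104 200
[ 0.618  -0.0207] [0.0178 0.0597] 84.6 z 0.1038 198
[0.6223 0.0173] [0.0178 0.0599] 83.0 z 0.1036 198
[0.6251 0.0455] [0.0179 0.0611] 84.4 z 0.1036 202
[0.6315 0.0834] [0.0178 0.061 ] 83.1 z 0.1038 200
[0.6324 0.115 ] [0.0178 0.0602] 83.0 z 0.1043 203
[ 0.7555 -0.0152] [0.2991 0.1175] 84.2 z 0.1419 5843
scene table z 0.0027180375436742787
A
[0.4472 0.2923] [0.0182 0.0645] 82.5 z 0.119 193
[0.4563 0.3434] [0.0163 0.064 ] 82.6 z 0.1186 188
B
[ 0.4655 -0.3376] [0.0214 0.0645] 83.2 z 0.1146 250
[ 0.4708 -0.2846] [0.0209 0.0643] 80.0 z 0.1154 248
D
[0.5395 0.0081] [0.2996 0.0186] 84.2 z 0.1242 2307
[ 0.6069 -0.1155] [0.0143 0.0639] 82.8 z 0.1058 167
[ 0.6119 -0.0871] [0.013  0.0628] 84.1 z 0.1058 168
[ 0.6149 -0.0452] [0.015 0.065] 80.8 z 0.1061 165
[ 0.6179 -0.0173] [0.0131 0.0635] 82.0 z 0.106 164
[0.622  0.0214] [0.0154 0.0626] 79.5 z 0.1062 168
[0.6241 0.0493] [0.0126 0.0624] 82.8 z 0.1065 163
[0.6311 0.0861] [0.0145 0.0629] 85.0 z 0.107 160
[0.6319 0.1178] [0.0155 0.0635] 85.6 z 0.1068 166
[ 0.7537 -0.0153] [0.3032 0.1202] 84.6 z 0.1434 6364
```

View pics/g1.png

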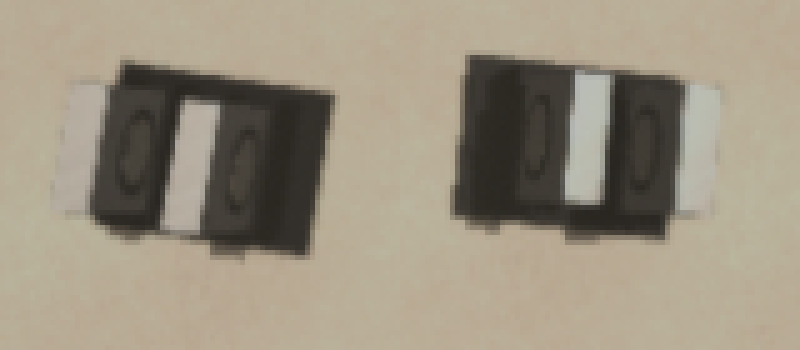

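```bash
cat > go.py <<'E'
# python3 go.py x y z yawdeg : shift in tool axes and turn about tool z, from the measured pose
from h import *; import sys
x,y,z,w=map(float,sys.argv[1:5]);s=r.sense();Rm=rot(s["tcp_rot"])
w=np.radians(w);Y=np.array([np.cos(w),np.sin(w),0]);Z=np.array([0,0,-1.]);T=np.stack([np.cross(Y,Z),Y,Z],1)
d=Rm.inv().apply(np.array([x,y,z])-s["tcp_pos"]);v=(Rm.inv()*R.from_matrix(T)).as_rotvec()
print(np.round(d,4),np.round(v,4),"F",np.round(s["wrist_force"],1),"tcp",np.round(s["tcp_pos"],4),"t",s["time_s"])
E
python3 go.py .45 .30 .26 -8
```

```text
[-0.3225 -0.1157 -0.029 ] [-7.0000e-04  5.0000e-04  1.3666e+00] F [-0.2  0.3  0.4] tcp [0.1853 0.5177 0.2309] t 0.15
```

Units first: shifts go in units of 25 mm and turns go in units of 0.1 rad. So -0.3225 m is -12.9, -0.29 m is -11.6, 1 rad is 10.

```bash
echo '[[[-2, -0.8, -1.2, 0, 0, 1.2], [-4, -1.6, -1.2, 0, 0, 2.4], [-6, -2.4, -1.2, 0, 0, 3.6], [-8, -3.2, -1.2, 0, 0, 5], [-10, -4, -1.2, 0, 0, 6.2], [-11.6, -4.4, -1.16, 0, 0, 7.5], [-12.9, -4.628, -1.16, 0, 0, 8.7], [-12.9, -4.628, -1.16, 0, 0, 10], [-12.9, -4.628, -1.16, 0, 0, 11.2], [-12.9, -4.628, -1.16, 0, 0, 12.4], [-12.9, -4.628, -1.16, 0, 0, 13.666], [-12.9, -4.628, -1.16, 0, 0, 13.666]]]' | python3 drive.py 0.085; cat > ws.py <<'E'
from h import *; import sys
p,d,C=shot("wrist",sys.argv[1]);W=cloud(d,C)
b=list(map(float,sys.argv[2:8]));print(np.nanmedian(W[np.abs(W[:,2])<.02,2]));rects(W,b[4],b[5],b[:4],30,dil=5)
E
python3 ws.py wA .35 .55 .2 .42 .10 .14; python3 go.py .45 .30 .26 -8
```

```text
time_s: 1.15
tcp_pos: [0.4502, 0.2998, 0.2599]
tcp_rot: [-0.0, 0.757, 0.653, -0.0]
wrist_force: [-0.5, 0.7, 0.2]
opening: 0.0849
finger_force: 0.0
0.0013083529550021178
[0.449  0.2927] [0.0185 0.0601] 82.7 z 0.1183 1149
[0.4565 0.3442] [0.0182 0.0594] 82.7 z 0.1185 1152
[-0. -0.  0.] [-0.0004  0.0003  0.0008] F [0.3 0.4 0. ] tcp [0.45 0.3  0.26] t 1.2
```

View pics/wA.png

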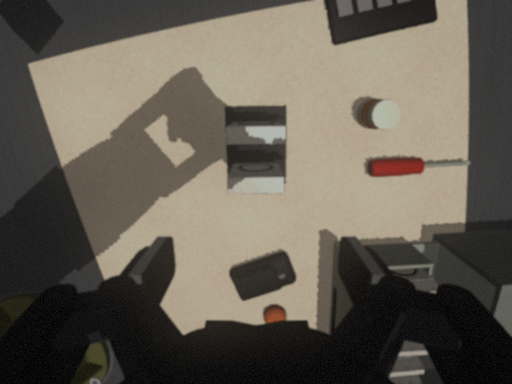

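To row units: 0.1 m is 4, -0.08 m is -3.2, 0.03 rad is 0.3.

```bash
echo '[[[-1.6, 0.8, 0, 0, 0, 0], [-3.2, 1.6, 0, 0, 0, 0], [-4.8, 2.4, 0, 0, 0, 0], [-6.4, 2.8, 0, 0, 0, 0], [-8, 3.6, 0, 0, 0, 0], [-9.6, 4, 0, 0, 0, 0], [-11.2, 4.4, 0, 0, 0, 0.3], [-12.8, 4.8, 0, 0, 0, 0.3], [-13.4, 4.8, 0, 0, 0, 0.3], [-13.4, 4.8, 0, 0, 0, 0.3], [-13.4, 4.8, 0, 0, 0, 0.3]]]' | python3 drive.py; python3 - <<'E'
from h import *
p,d,C=shot("wrist","wD");W=cloud(d,C);b=(.5,.72,-.22,.22)
rects(W,.095,.11,b,30,dil=5);rects(W,.125,.15,b,30)
print("walls");rects(W,.066,.074,b,30,dil=3)
E
```

```text
time_s: 2.12
tcp_pos: [0.5221, -0.0491, 0.2602]
tcp_rot: [-0.0, 0.764, 0.645, -0.0]
wrist_force: [-0.1, -0.1, 0.6]
opening: 0.0851
finger_force: 0.0
[ 0.6093 -0.1161] [0.0129 0.0606] 85.6 z 0.1066 707
[ 0.6131 -0.0875] [0.0139 0.0608] 87.6 z 0.1066 711
[ 0.6169 -0.047 ] [0.0146 0.0597] 83.7 z 0.1068 709
[ 0.6179 -0.0193] [0.0149 0.0609] 84.0 z 0.107 767
[0.6223 0.019 ] [0.015  0.0611] 83.2 z 0.107 848
[0.6247 0.0469] [0.0156 0.0607] 84.3 z 0.107 904
[0.6306 0.0832] [0.0136 0.0611] 82.0 z 0.107 990
[0.6247 0.1099] [0.0018 0.0462] 83.1 z 0.0963 59
[ 0.6932 -0.1508] [0.0242 0.0086] 13.5 z 0.1023 139
[ 0.5383 -0.0169] [0.2498 0.0123] 84.1 z 0.1406 3472
[ 0.702 -0.037] [0.2481 0.0384] 89.3 z 0.1425 7294
walls
[ 0.6201 -0.0091] [0.2588 0.0755] 84.0 z 0.0705 2714
[0.6597 0.0307] [0.012  0.0044] 81.8 z 0.0705 51
[0.6669 0.1028] [0.0161 0.0042] 85.9 z 0.0707 69
[ 0.701  -0.1516] [0.037  0.0061] 4.5 z 0.0698 70
```

View pics/wD.png

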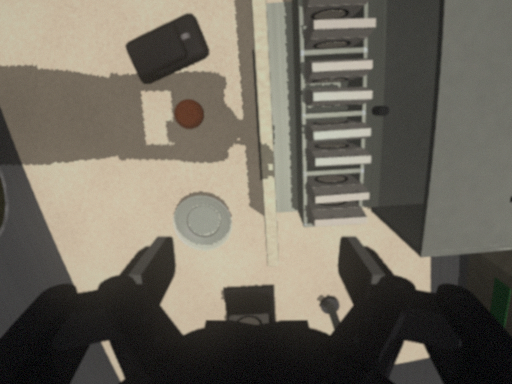

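```bash
python3 go.py .449 .292 .2 -7.8
```

```text
[ 0.3232 -0.1286  0.0603] [-0.0002 -0.0001 -0.0307] F [-0.4  1.6  0.4] tcp [ 0.5221 -0.048   0.2602] t 2.1667
```

To row units: 0.2 m is 8, 0.3232 m is 12.928, -0.03 rad is -0.3.

```bash
echo '[[[1.6, -0.8, 0, 0, 0, 0], [3.2, -1.2, 0.4, 0, 0, 0], [4.8, -2, 0.8, 0, 0, 0], [6.4, -2.4, 1.2, 0, 0, 0], [8, -3.2, 1.6, 0, 0, 0], [9.6, -4, 2, 0, 0, 0], [11.2, -4.4, 2.4, 0, 0, -0.3], [12.4, -4.8, 2.4, 0, 0, -0.3], [12.928, -5.144, 2.4, 0, 0, -0.3], [12.928, -5.144, 2.4, 0, 0, -0.3], [12.928, -5.144, 2.4, 0, 0, -0.3]]]' | python3 drive.py; python3 - <<'E'
from h import *
p,d,C=shot("top");W=cloud(d,C);rects(W,.105,.13,(.3,.6,.25,.42),30,dil=5)
E
python3 go.py .449 .292 .088 -7.8
```

```text
time_s: 3.08
tcp_pos: [0.4488, 0.2939, 0.2001]
tcp_rot: [-0.0, 0.753, 0.658, -0.0]
wrist_force: [-0.1, -0.8, -0.3]
opening: 0.0846
finger_force: 0.0
[0.4494 0.2911] [0.0201 0.0584] 81.5 z 0.1172 252
[0.4564 0.3368] [0.0074 0.0576] 84.8 z 0.1153 89
[-0.0008 -0.0002  0.1123] [-0.      0.0002  0.0003] F [ 0.  -0.7 -0.2] tcp [0.4493 0.2928 0.2003] t 3.1333
```

To row units: 0.112 m is 4.48, 0.1 m is 4.

```bash
echo '[[[-0.032, 0, 1.2, 0, 0, 0], [-0.032, 0, 2.4, 0, 0, 0], [-0.032, 0, 3.4, 0, 0, 0], [-0.032, 0, 4, 0, 0, 0], [-0.032, 0, 4.48, 0, 0, 0], [-0.032, 0, 4.48, 0, 0, 0]]]' | python3 drive.py && echo '[[[0, 0, 0, 0, 0, 0], [0, 0, 0, 0, 0, 0], [0, 0, 0, 0, 0, 0], [0, 0, 0, 0, 0, 0], [0, 0, 0, 0, 0, 0], [0, 0, 0, 0, 0, 0], [0, 0, 0, 0, 0, 0], [0, 0, 0, 0, 0, 0]]]' | python3 drive.py 0.05 60
```

```text
time_s: 3.63
tcp_pos: [0.4493, 0.2902, 0.0864]
tcp_rot: [-0.0, 0.755, 0.656, -0.001]
wrist_force: [-0.9, 0.2, 0.2]
opening: 0.0854
finger_force: 0.0
time_s: 4.3
tcp_pos: [0.4507, 0.2916, 0.0898]
tcp_rot: [0.0, 0.755, 0.656, 0.001]
wrist_force: [0.1, -0.9, 7.0]
opening: 0.0588
finger_force: 64.7
```

To row units: -0.15 m is -6, -0.14 m is -5.6.

```bash
echo '[[[0, 0, -0.4, 0, 0, 0], [0, 0, -1.2, 0, 0, 0], [0, 0, -2, 0, 0, 0], [0, 0, -3.2, 0, 0, 0], [0, 0, -4.4, 0, 0, 0], [0, 0, -5.6, 0, 0, 0], [0, 0, -6, 0, 0, 0], [0, 0, -6, 0, 0, 0]]]' | python3 drive.py; python3 go.py .6319 .1000 .24 -6.1;python3 - <<'E'
from h import *
p,d,C=shot("wrist","wg1");W=cloud(d,C);rects(W,.22,.29,(.35,.6,.2,.42),30,dil=5)
rects(W,.10,.14,(.35,.6,.2,.42),30,dil=5)
E
```

```text
time_s: 4.97
tcp_pos: [0.4505, 0.2916, 0.2413]
tcp_rot: [0.0, 0.755, 0.656, 0.002]
wrist_force: [-0.3, 0.9, -2.6]
opening: 0.0586
finger_force: 65.6
[-0.1645  0.2063  0.0016] [ 0.004 -0.003 -0.033] F [-0.3  0.9 -2.6] tcp [0.4505 0.2916 0.2413] t 4.9667
[0.4515 0.2921] [0.0252 0.1012] 81.9 z 0.2696 11468
[0.4568 0.3441] [0.0183 0.0601] 82.4 z 0.1186 1312
```

View pics/wg1.png

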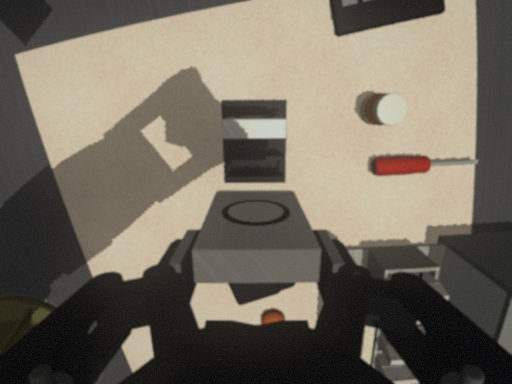

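To row units: -0.14 m is -5.6, -0.1 m is -4, -0.033 rad is -0.33.

```bash
echo '[[[-0.6, 0.8, 0, 0, 0, 0], [-1.6, 1.8, 0, 0, 0, 0], [-2.4, 2.8, 0, 0, 0, 0], [-3.2, 4, 0, 0, 0, 0], [-4, 5.2, 0, 0, 0, 0], [-4.8, 6, 0, 0, 0, -0.3], [-5.6, 7.2, 0, 0, 0, -0.3], [-6.2, 7.8, 0, 0, 0, -0.33], [-6.58, 8.252, 0, 0, 0, -0.33], [-6.58, 8.252, 0, 0, 0, -0.33], [-6.58, 8.252, 0, 0, 0, -0.33], [-6.58, 8.252, 0, 0, 0, -0.33]]]' | python3 drive.py; python3 - <<'E'
from h import *
p,d,C=shot("wrist","wg2");W=cloud(d,C);b=(.5,.72,-.22,.22)
rects(W,.095,.11,b,30,dil=5);rects(W,.066,.074,b,30,dil=3)
E
python3 go.py .6319 .1000 .17 -6.1;
```

```text
time_s: 6.02
tcp_pos: [0.6306, 0.1002, 0.2368]
tcp_rot: [-0.001, 0.744, 0.669, -0.001]
wrist_force: [1.0, -0.1, -2.4]
opening: 0.0589
finger_force: 65.8
[ 0.5409 -0.0519] [0.0477 0.001 ] 83.6 z 0.1009 81
[0.5564 0.1042] [0.1045 0.0095] 89.4 z 0.1026 397
[ 0.6172 -0.0463] [0.014  0.0602] 84.5 z 0.1056 781
[ 0.6186 -0.0196] [0.0072 0.06  ] 85.9 z 0.1073 255
[ 0.6107 -0.0823] [0.0032 0.0311] 81.9 z 0.0965 47
[0.6322 0.0913] [0.0033 0.0599] 84.2 z 0.0999 278
[0.6328 0.1179] [0.0132 0.0598] 84.5 z 0.1067 841
[0.7146 0.1377] [0.0098 0.005 ] 39.6 z 0.1028 46
[ 0.5386 -0.0704] [0.0711 0.0016] 85.5 z 0.0699 65
[0.5558 0.0972] [0.1182 0.0102] 89.1 z 0.0701 183
[ 0.579  -0.0685] [0.0563 0.004 ] 82.4 z 0.0704 106
[0.6329 0.1086] [0.0579 0.0742] 84.2 z 0.0705 880
[ 0.6486 -0.075 ] [0.06   0.0038] 82.7 z 0.0702 97
[-0.0002  0.0014  0.0674] [-0.0015  0.0002  0.0007] F [ 0.1 -0.  -1.7] tcp [0.6306 0.1004 0.2374] t 6.0667
```

View pics/wg2.png

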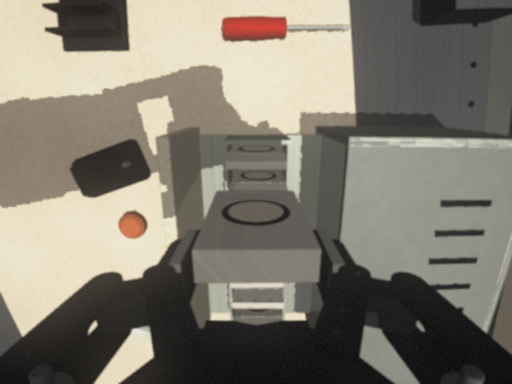

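To row units: 0.0013 m is 0.052, 0.04 m is 1.6.

```bash
echo '[[[0, 0.052, 0.4, 0, 0, 0], [0, 0.052, 1, 0, 0, 0], [0, 0.052, 1.4, 0, 0, 0], [0, 0.052, 1.6, 0, 0, 0], [0, 0.052, 1.6, 0, 0, 0]]]' | python3 drive.py; python3 go.py .6319 .1003 .094 -6.1
```

```text
time_s: 6.48
tcp_pos: [0.632, 0.0997, 0.1966]
tcp_rot: [-0.001, 0.744, 0.669, -0.001]
wrist_force: [0.0, 0.2, -1.9]
opening: 0.0587
finger_force: 65.8
[6.000e-04 1.000e-04 1.026e-01] [-0.0024  0.0005  0.0003] F [ 0.   0.2 -1.9] tcp [0.632  0.0997 0.1966] t 6.4833
```

```bash
echo '[[[0, 0, 0.24, 0, 0, 0], [0, 0, 0.48, 0, 0, 0], [0, 0, 0.72, 0, 0, 0], [0, 0, 0.96, 0, 0, 0], [0, 0, 1.2, 0, 0, 0], [0, 0, 1.44, 0, 0, 0], [0, 0, 1.68, 0, 0, 0], [0, 0, 1.92, 0, 0, 0], [0, 0, 2.16, 0, 0, 0]]]' | python3 drive.py; echo '[[[0, 0, 0.24, 0, 0, 0], [0, 0, 0.48, 0, 0, 0], [0, 0, 0.72, 0, 0, 0], [0, 0, 0.96, 0, 0, 0], [0, 0, 1.2, 0, 0, 0], [0, 0, 1.44, 0, 0, 0], [0, 0, 1.6, 0, 0, 0]]]' | python3 drive.py;python3 go.py .6319 .1003 .094 -6.1
```

```text
time_s: 7.23
tcp_pos: [0.6326, 0.0995, 0.1437]
tcp_rot: [-0.0, 0.744, 0.668, 0.0]
wrist_force: [-0.8, 0.3, -2.3]
opening: 0.059
finger_force: 65.9
time_s: 7.82
tcp_pos: [0.6325, 0.0994, 0.1034]
tcp_rot: [-0.0, 0.744, 0.668, -0.0]
wrist_force: [-0.0, 0.7, -2.7]
opening: 0.059
finger_force: 65.9
[ 0.0008 -0.0007  0.0094] [-0.0005  0.0001 -0.0001] F [-0.   0.7 -2.7] tcp [0.6325 0.0994 0.1034] t 7.8167
```

To row units: 0.01 m is 0.4, 0.009 m is 0.36.

```bash
echo '[[[0, 0, 0.16, 0, 0, 0], [0, 0, 0.28, 0, 0, 0], [0, 0, 0.36, 0, 0, 0], [0, 0, 0.4, 0, 0, 0], [0, 0, 0.4, 0, 0, 0]]]' | python3 drive.py;python3 go.py .6319 .1003 .094 -6.1
```

```text
time_s: 8.23
tcp_pos: [0.6327, 0.0995, 0.0943]
tcp_rot: [0.0, 0.744, 0.668, 0.0]
wrist_force: [0.2, -1.1, -3.0]
opening: 0.0592
finger_force: 65.8
[ 0.0007 -0.0008  0.0003] [ 0.0001 -0.0001 -0.0002] F [ 0.2 -1.1 -3. ] tcp [0.6327 0.0995 0.0943] t 8.2333
```

```bash
echo '[[[0, 0, 0.04, 0, 0, 0], [0, 0, 0.08, 0, 0, 0], [0, 0, 0.12, 0, 0, 0], [0, 0, 0.12, 0, 0, 0]]]' | python3 drive.py; echo '[[[0, 0, -0.04, 0, 0, 0], [0, 0, -0.04, 0, 0, 0], [0, 0, -0.04, 0, 0, 0], [0, 0, -0.04, 0, 0, 0], [0, 0, -0.04, 0, 0, 0], [0, 0, -0.04, 0, 0, 0], [0, 0, -0.04, 0, 0, 0], [0, 0, -0.04, 0, 0, 0]]]' | python3 drive.py 0.085
```

```text
time_s: 8.57
tcp_pos: [0.6341, 0.0995, 0.0937]
tcp_rot: [0.002, 0.744, 0.668, 0.002]
wrist_force: [0.5, 0.2, 11.5]
opening: 0.0591
finger_force: 67.2
time_s: 9.23
tcp_pos: [0.6326, 0.0995, 0.0922]
tcp_rot: [-0.0, 0.744, 0.668, -0.0]
wrist_force: [0.8, -0.7, 0.8]
opening: 0.0853
finger_force: 0.0
```

To row units: -0.15 m is -6, -0.13 m is -5.2.

```bash
echo '[[[0, 0, -0.8, 0, 0, 0], [0, 0, -2, 0, 0, 0], [0, 0, -3.6, 0, 0, 0], [0, 0, -5.2, 0, 0, 0], [0, 0, -6, 0, 0, 0], [0, 0, -6, 0, 0, 0]]]' | python3 drive.py; python3 - <<'E'
from h import *
p,d,C=shot("wrist","wg3");W=cloud(d,C)
rects(W,.09,.13,(.55,.7,.06,.16),30,dil=3)
p,d,C=shot("top");W=cloud(d,C);rects(W,.105,.13,(.3,.6,.25,.42),30,dil=5)
E
python3 go.py .4567 .3435 .24 -7.8
```

```text
time_s: 9.73
tcp_pos: [0.6339, 0.0996, 0.2483]
tcp_rot: [0.003, 0.744, 0.668, 0.003]
wrist_force: [-0.4, -0.3, -0.5]
opening: 0.0851
finger_force: 0.0
[0.5586 0.1082] [0.0107 0.0962] 0.3 z 0.112 976
[0.6323 0.0777] [0.0127 0.0599] 84.2 z 0.1064 842
[0.6339 0.1016] [0.0186 0.0598] 82.9 z 0.1222 1426
[0.6353 0.1257] [0.0159 0.0598] 83.9 z 0.1066 922
[0.4572 0.3418] [0.0197 0.0583] 82.4 z 0.1174 242
[ 0.2239 -0.2009  0.0024] [ 0.0009 -0.0002  0.0296] F [-0.8 -0.2 -0.7] tcp [0.6327 0.0995 0.2426] t 9.8333
```

View pics/wg3.png

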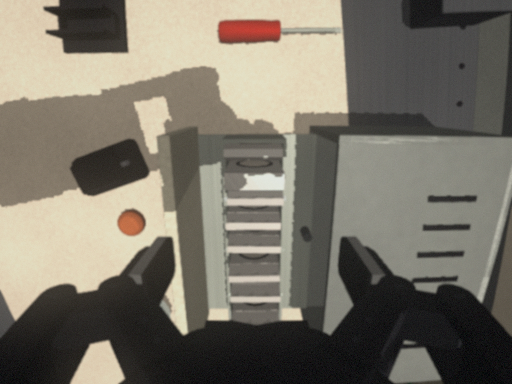

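```bash
echo '[[[1, -0.8, 0, 0, 0, 0], [2, -1.8, 0, 0, 0, 0], [3, -2.8, 0, 0, 0, 0], [4, -3.6, 0, 0, 0, 0], [5, -4.4, 0, 0, 0, 0], [6, -5.4, 0, 0, 0, 0.3], [7, -6.4, 0, 0, 0, 0.3], [8, -7.2, 0, 0, 0, 0.3], [8.6, -7.8, 0, 0, 0, 0.3], [8.956, -8.036, 0.096, 0, 0, 0.3], [8.956, -8.036, 0.096, 0, 0, 0.3], [8.956, -8.036, 0.096, 0, 0, 0.3]]]' | python3 drive.py; python3 ws.py w4 .35 .55 .25 .42 .10 .14; python3 go.py .4567 .3435 .089 -7.8
```

```text
time_s: 10.83
tcp_pos: [0.4569, 0.343, 0.2387]
tcp_rot: [0.0, 0.754, 0.657, -0.001]
wrist_force: [0.7, 0.3, 0.4]
opening: 0.0849
finger_force: 0.0
0.0012461636951308641
[0.4567 0.344 ] [0.0187 0.0598] 82.4 z 0.1184 1352
[ 0.001  -0.0006  0.1501] [-0.0008  0.001  -0.0011] F [-0.6  0.  -0.3] tcp [0.4573 0.3426 0.2391] t 10.8833
```

```bash
echo '[[[0.04, 0, 1.2, 0, 0, 0], [0.04, 0, 2.4, 0, 0, 0], [0.04, 0, 3.6, 0, 0, 0], [0.04, 0, 4.8, 0, 0, 0], [0.04, 0, 5.6, 0, 0, 0], [0.04, 0, 6, 0, 0, 0], [0.04, 0, 6, 0, 0, 0]]]' | python3 drive.py && echo '[[[0, 0, 0, 0, 0, 0], [0, 0, 0, 0, 0, 0], [0, 0, 0, 0, 0, 0], [0, 0, 0, 0, 0, 0], [0, 0, 0, 0, 0, 0], [0, 0, 0, 0, 0, 0], [0, 0, 0, 0, 0, 0], [0, 0, 0, 0, 0, 0]]]' | python3 drive.py 0.05 60
```

```text
time_s: 11.47
tcp_pos: [0.4568, 0.343, 0.0878]
tcp_rot: [-0.0, 0.754, 0.657, -0.002]
wrist_force: [-0.2, -0.0, 0.0]
opening: 0.085
finger_force: 0.0
time_s: 12.13
tcp_pos: [0.4577, 0.3449, 0.0918]
tcp_rot: [0.0, 0.754, 0.657, 0.002]
wrist_force: [-0.2, -0.3, 7.7]
opening: 0.0593
finger_force: 64.9
```

```bash
echo '[[[0, 0, -0.4, 0, 0, 0], [0, 0, -1.2, 0, 0, 0], [0, 0, -2, 0, 0, 0], [0, 0, -3.2, 0, 0, 0], [0, 0, -4.4, 0, 0, 0], [0, 0, -5.6, 0, 0, 0], [0, 0, -6, 0, 0, 0], [0, 0, -6, 0, 0, 0]]]' | python3 drive.py; python3 go.py .6247 .0327 .24 -6.1;python3 - <<'E'
from h import *
p,d,C=shot("wrist","wg5");W=cloud(d,C);rects(W,.25,.29,(.35,.6,.2,.42),30,dil=5)
E
```

```text
time_s: 12.8
tcp_pos: [0.4574, 0.3449, 0.2431]
tcp_rot: [0.0, 0.754, 0.657, 0.003]
wrist_force: [0.3, 0.5, -1.7]
opening: 0.0585
finger_force: 65.4
[-0.2865  0.2083  0.0029] [ 0.0039 -0.0034 -0.0301] F [ 0.3  0.5 -1.7] tcp [0.4574 0.3449 0.2431] t 12.8
[0.4583 0.3448] [0.0242 0.094 ] 82.2 z 0.2699 8996
```

Units first: shifts go in units of 25 mm and turns go in units of 0.1 rad. So -0.2865 m is -11.46, -0.26 m is -10.4, -0.03 rad is -0.3.

```bash
echo '[[[-0.8, 0.6, 0, 0, 0, 0], [-2, 1.6, 0, 0, 0, 0], [-3.2, 2.4, 0, 0, 0, 0], [-4.4, 3.2, 0, 0, 0, 0], [-5.6, 4, 0, 0, 0, 0], [-6.8, 5, 0, 0, 0, -0.3], [-8, 6, 0, 0, 0, -0.3], [-9.2, 6.8, 0, 0, 0, -0.3], [-10.4, 7.6, 0, 0, 0, -0.3], [-11.46, 8.332, 0, 0, 0, -0.3], [-11.46, 8.332, 0, 0, 0, -0.3], [-11.46, 8.332, 0, 0, 0, -0.3]]]' | python3 drive.py; echo '[[[0, 0, 0.4, 0, 0, 0], [0, 0, 1, 0, 0, 0], [0, 0, 1.4, 0, 0, 0], [0, 0, 1.6, 0, 0, 0], [0, 0, 1.6, 0, 0, 0]]]' | python3 drive.py; python3 go.py .6247 .0323 .095 -6.1
```

```text
time_s: 13.85
tcp_pos: [0.6239, 0.0308, 0.2371]
tcp_rot: [-0.001, 0.745, 0.668, -0.001]
wrist_force: [0.5, 0.5, -2.7]
opening: 0.0585
finger_force: 65.5
time_s: 14.27
tcp_pos: [0.6234, 0.033, 0.198]
tcp_rot: [-0.001, 0.743, 0.669, -0.001]
wrist_force: [-0.5, 0.2, -2.8]
opening: 0.0585
finger_force: 65.5
[-0.0006  0.0017  0.103 ] [-0.0028  0.0002  0.0009] F [-0.5  0.2 -2.8] tcp [0.6234 0.033  0.198 ] t 14.2667
```

To row units: 0.0012 m is 0.048, 0.054 m is 2.16.

```bash
echo '[[[0, 0.048, 0.24, 0, 0, 0], [0, 0.048, 0.48, 0, 0, 0], [0, 0.048, 0.72, 0, 0, 0], [0, 0.048, 0.96, 0, 0, 0], [0, 0.048, 1.2, 0, 0, 0], [0, 0.048, 1.44, 0, 0, 0], [0, 0.048, 1.68, 0, 0, 0], [0, 0.048, 1.92, 0, 0, 0], [0, 0.048, 2.16, 0, 0, 0]]]' | python3 drive.py; echo '[[[0, 0, 0.24, 0, 0, 0], [0, 0, 0.48, 0, 0, 0], [0, 0, 0.72, 0, 0, 0], [0, 0, 0.96, 0, 0, 0], [0, 0, 1.2, 0, 0, 0], [0, 0, 1.44, 0, 0, 0], [0, 0, 1.6, 0, 0, 0]]]' | python3 drive.py;python3 go.py .6247 .0323 .096 -6.1
```

```text
time_s: 15.02
tcp_pos: [0.6254, 0.0321, 0.1453]
tcp_rot: [0.0, 0.744, 0.668, 0.0]
wrist_force: [0.3, 0.2, -2.0]
opening: 0.0587
finger_force: 65.5
time_s: 15.6
tcp_pos: [0.6252, 0.0323, 0.1051]
tcp_rot: [-0.0, 0.744, 0.668, -0.0]
wrist_force: [1.2, 0.2, -2.4]
opening: 0.059
finger_force: 65.5
[-0.     -0.0005  0.0091] [-0.0005 -0.0002 -0.0001] F [ 1.2  0.2 -2.4] tcp [0.6252 0.0323 0.1051] t 15.6
```

To row units: 0.012 m is 0.48, 0.011 m is 0.44.

```bash
echo '[[[0, 0, 0.12, 0, 0, 0], [0, 0, 0.24, 0, 0, 0], [0, 0, 0.32, 0, 0, 0], [0, 0, 0.4, 0, 0, 0], [0, 0, 0.44, 0, 0, 0], [0, 0, 0.48, 0, 0, 0], [0, 0, 0.48, 0, 0, 0]]]' | python3 drive.py
```

```text
time_s: 16.18
tcp_pos: [0.6265, 0.0321, 0.0957]
tcp_rot: [0.001, 0.744, 0.668, 0.001]
wrist_force: [-0.3, 0.4, 7.8]
opening: 0.0588
finger_force: 66.6
```

Floor reached. Release, rise, check.

To row units: -0.001 m is -0.04.

```bash
echo '[[[0, 0, -0.04, 0, 0, 0], [0, 0, -0.04, 0, 0, 0], [0, 0, -0.04, 0, 0, 0], [0, 0, -0.04, 0, 0, 0], [0, 0, -0.04, 0, 0, 0], [0, 0, -0.04, 0, 0, 0], [0, 0, -0.04, 0, 0, 0], [0, 0, -0.04, 0, 0, 0]]]' | python3 drive.py 0.085;  echo '[[[0, 0, -0.8, 0, 0, 0], [0, 0, -2, 0, 0, 0], [0, 0, -3.6, 0, 0, 0], [0, 0, -5.2, 0, 0, 0], [0, 0, -6, 0, 0, 0], [0, 0, -6, 0, 0, 0]]]' | python3 drive.py; python3 - <<'E'
from h import *
p,d,C=shot("wrist","wg6");W=cloud(d,C)
rects(W,.09,.13,(.57,.7,-.02,.16),30,dil=3)
p,d,C=shot("top");W=cloud(d,C);rects(W,.105,.13,(.3,.6,-.45,-.2),30,dil=5)
E
python3 go.py .4705 -.2855 .24 -5.9
```

```text
time_s: 16.85
tcp_pos: [0.6253, 0.0321, 0.0948]
tcp_rot: [-0.0, 0.744, 0.668, -0.0]
wrist_force: [0.2, -0.3, 0.1]
opening: 0.085
finger_force: 0.0
time_s: 17.35
tcp_pos: [0.6267, 0.0322, 0.2507]
tcp_rot: [0.003, 0.744, 0.668, 0.003]
wrist_force: [0.5, 0.7, -0.1]
opening: 0.0849
finger_force: 0.0
[ 0.6222 -0.0158] [0.0114 0.0603] 86.8 z 0.1028 710
[0.625  0.0115] [0.0101 0.0602] 83.9 z 0.1073 614
[0.6263 0.0325] [0.019  0.0601] 84.0 z 0.1221 1440
[0.6293 0.0575] [0.0162 0.06  ] 83.8 z 0.1069 920
[0.6339 0.0781] [0.0142 0.0599] 84.0 z 0.107 938
[0.6354 0.1005] [0.0164 0.0601] 84.0 z 0.1226 1217
[0.6365 0.1239] [0.0158 0.0603] 84.4 z 0.1067 1100
[ 0.4658 -0.3374] [0.0199 0.0591] 84.3 z 0.1178 243
[ 0.4703 -0.2867] [0.02 0.06] 83.7 z 0.1179 254
[-0.3323 -0.1202  0.005 ] [ 0.0009 -0.0001 -0.0036] F [-0.5 -0.3 -0.9] tcp [0.6254 0.0322 0.2451] t 17.45
```

To row units: -0.27 m is -10.8, -0.1 m is -4.

```bash
echo '[[[-1.2, -0.4, 0, 0, 0, 0], [-2.8, -1.2, 0, 0, 0, 0], [-4.4, -1.6, 0, 0, 0, 0], [-6, -2.2, 0, 0, 0, 0], [-7.6, -2.8, 0, 0, 0, 0], [-9.2, -3.4, 0, 0, 0, 0], [-10.8, -4, 0, 0, 0, 0], [-12, -4.4, 0, 0, 0, 0], [-12.8, -4.8, 0.2, 0, 0, 0], [-13.292, -4.808, 0.2, 0, 0, 0], [-13.292, -4.808, 0.2, 0, 0, 0], [-13.292, -4.808, 0.2, 0, 0, 0]]]' | python3 drive.py; python3 - <<'E'
from h import *
p,d,C=shot("wrist","w7");W=cloud(d,C);b=(.35,.62,-.42,-.2)
rects(W,.10,.14,b,30,dil=5);print("post");
for lo,hi in((.005,.03),(.03,.06),(.06,.1)):rects(W,lo,hi,(.5,.65,-.45,-.2),10,dil=5)
W=cloud(*shot("scene")[1:]);print("scene")
for lo,hi in((.03,.06),(.06,.1)):rects(W,lo,hi,(.51,.65,-.45,-.2),10,dil=5)
E
python3 go.py .4705 -.2855 .088 -5.9
```

```text
time_s: 18.45
tcp_pos: [0.4706, -0.2852, 0.2389]
tcp_rot: [-0.001, 0.744, 0.668, -0.0]
wrist_force: [-0.0, -0.2, -0.1]
opening: 0.0851
finger_force: 0.0
[ 0.4663 -0.3376] [0.0193 0.0602] 84.0 z 0.1182 1341
[ 0.4712 -0.2858] [0.0186 0.0597] 84.3 z 0.1184 1324
post
[ 0.5041 -0.348 ] [0.0433 0.0087] 87.9 z 0.0087 88
[ 0.5067 -0.2826] [0.0448 0.0149] 85.6 z 0.0086 234
[ 0.6029 -0.3149] [0.0318 0.0305] 54.7 z 0.0086 359
[ 0.5007 -0.3279] [0.0035 0.0021] 70.0 z 0.0438 12
[ 0.5035 -0.2771] [0.0058 0.0072] 86.1 z 0.0482 41
[ 0.601  -0.3131] [0.0128 0.0059] 50.2 z 0.0453 112
[ 0.5008 -0.2798] [0.0005 0.0014] 88.2 z 0.0781 10
[ 0.6035 -0.3157] [0.0134 0.0132] 29.2 z 0.0902 261
scene
[ 0.6084 -0.3141] [0.0119 0.0129] 28.2 z 0.0454 50
[ 0.6047 -0.3145] [0.0119 0.0098] 18.3 z 0.0807 65
[-0.0012 -0.0003  0.1514] [-0.0007 -0.0006 -0.0025] F [ 0.6  0.1 -0.4] tcp [ 0.471  -0.2844  0.2394] t 18.55
```

View pics/w7.png

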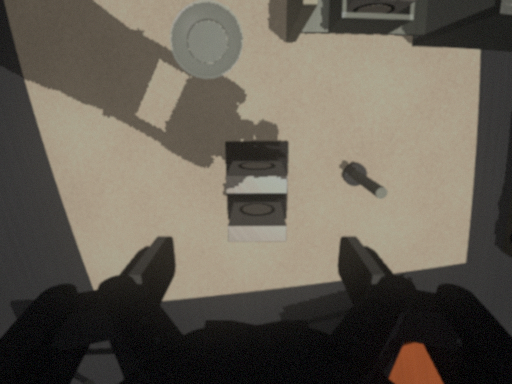

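```bash
echo '[[[-0.04, 0, 1.2, 0, 0, 0], [-0.04, 0, 2.4, 0, 0, 0], [-0.04, 0, 3.6, 0, 0, 0], [-0.04, 0, 4.8, 0, 0, 0], [-0.04, 0, 5.6, 0, 0, 0], [-0.04, 0, 6, 0, 0, 0], [-0.04, 0, 6, 0, 0, 0]]]' | python3 drive.py && echo '[[[0, 0, 0, 0, 0, 0], [0, 0, 0, 0, 0, 0], [0, 0, 0, 0, 0, 0], [0, 0, 0, 0, 0, 0], [0, 0, 0, 0, 0, 0], [0, 0, 0, 0, 0, 0], [0, 0, 0, 0, 0, 0], [0, 0, 0, 0, 0, 0]]]' | python3 drive.py 0.05 60;  echo '[[[0, 0, -0.4, 0, 0, 0], [0, 0, -1.2, 0, 0, 0], [0, 0, -2, 0, 0, 0], [0, 0, -3.2, 0, 0, 0], [0, 0, -4.4, 0, 0, 0], [0, 0, -5.6, 0, 0, 0], [0, 0, -6, 0, 0, 0], [0, 0, -6, 0, 0, 0]]]' | python3 drive.py; python3 go.py .6176 -.0343 .24 -6.1;python3 - <<'E'
from h import *
p,d,C=shot("wrist","wg8");W=cloud(d,C);rects(W,.25,.29,(.35,.6,-.42,-.2),30,dil=5)
E
```

```text
time_s: 19.13
tcp_pos: [0.4701, -0.2851, 0.088]
tcp_rot: [-0.002, 0.743, 0.669, -0.0]
wrist_force: [-0.1, 0.5, -0.3]
opening: 0.0848
finger_force: 0.0
time_s: 19.8
tcp_pos: [0.4712, -0.2869, 0.0918]
tcp_rot: [0.002, 0.744, 0.668, 0.0]
wrist_force: [-0.4, 1.2, 6.9]
opening: 0.0587
finger_force: 64.7
time_s: 20.47
tcp_pos: [0.471, -0.2869, 0.2431]
tcp_rot: [0.003, 0.744, 0.668, 0.001]
wrist_force: [0.8, -0.8, -2.6]
opening: 0.0589
finger_force: 65.3
[0.2668 0.1189 0.003 ] [ 0.0047  0.0026 -0.0001] F [ 0.8 -0.8 -2.6] tcp [ 0.471  -0.2869  0.2431] t 20.4667
[ 0.4687 -0.2865] [0.024  0.0924] 83.9 z 0.2699 8953
```

```bash
echo '[[[0.8, 0.4, 0, 0, 0, 0], [2, 1, 0, 0, 0, 0], [3.2, 1.6, 0, 0, 0, 0], [4.4, 2, 0, 0, 0, 0], [5.6, 2.6, 0, 0, 0, 0], [6.8, 3, 0, 0, 0, 0], [8, 3.6, 0, 0, 0, 0], [9.2, 4.2, 0, 0, 0, 0], [10.2, 4.6, 0, 0, 0, 0], [10.672, 4.756, 0, 0, 0, 0], [10.672, 4.756, 0, 0, 0, 0], [10.672, 4.756, 0, 0, 0, 0]]]' | python3 drive.py; echo '[[[0, 0, 0.4, 0, 0, 0], [0, 0, 1, 0, 0, 0], [0, 0, 1.4, 0, 0, 0], [0, 0, 1.6, 0, 0, 0], [0, 0, 1.6, 0, 0, 0]]]' | python3 drive.py; python3 go.py .6176 -.0343 .096 -6.1
```

```text
time_s: 21.52
tcp_pos: [0.6165, -0.0338, 0.2382]
tcp_rot: [-0.001, 0.744, 0.669, -0.001]
wrist_force: [0.4, 0.0, -2.6]
opening: 0.0584
finger_force: 65.2
time_s: 21.93
tcp_pos: [0.6163, -0.0345, 0.1982]
tcp_rot: [-0.001, 0.744, 0.668, -0.001]
wrist_force: [-0.6, 0.3, -1.3]
opening: 0.0588
finger_force: 65.2
[0.0004 0.0016 0.1022] [-0.0026  0.     -0.0011] F [-0.6  0.3 -1.3] tcp [ 0.6163 -0.0345  0.1982] t 21.9333
```

```bash
echo '[[[0, 0.048, 0.24, 0, 0, 0], [0, 0.048, 0.48, 0, 0, 0], [0, 0.048, 0.72, 0, 0, 0], [0, 0.048, 0.96, 0, 0, 0], [0, 0.048, 1.2, 0, 0, 0], [0, 0.048, 1.44, 0, 0, 0], [0, 0.048, 1.68, 0, 0, 0], [0, 0.048, 1.92, 0, 0, 0], [0, 0.048, 2.16, 0, 0, 0]]]' | python3 drive.py; echo '[[[0, 0, 0.24, 0, 0, 0], [0, 0, 0.48, 0, 0, 0], [0, 0, 0.72, 0, 0, 0], [0, 0, 0.96, 0, 0, 0], [0, 0, 1.2, 0, 0, 0], [0, 0, 1.44, 0, 0, 0], [0, 0, 1.6, 0, 0, 0]]]' | python3 drive.py;python3 go.py .6176 -.0343 .096 -6.1
```

```text
time_s: 22.68
tcp_pos: [0.6182, -0.034, 0.1453]
tcp_rot: [0.0, 0.744, 0.668, 0.0]
wrist_force: [-0.0, -0.5, -2.0]
opening: 0.0584
finger_force: 65.2
time_s: 23.27
tcp_pos: [0.6181, -0.0341, 0.1051]
tcp_rot: [0.0, 0.744, 0.668, -0.0]
wrist_force: [1.5, -0.3, -1.2]
opening: 0.0588
finger_force: 65.4
[-0.0003 -0.0005  0.0091] [-0.0001  0.0002 -0.0001] F [ 1.5 -0.3 -1.2] tcp [ 0.6181 -0.0341  0.1051] t 23.2667
```

```bash
echo '[[[0, 0, 0.12, 0, 0, 0], [0, 0, 0.24, 0, 0, 0], [0, 0, 0.32, 0, 0, 0], [0, 0, 0.4, 0, 0, 0], [0, 0, 0.44, 0, 0, 0], [0, 0, 0.48, 0, 0, 0], [0, 0, 0.48, 0, 0, 0]]]' | python3 drive.py; echo '[[[0, 0, -0.04, 0, 0, 0], [0, 0, -0.04, 0, 0, 0], [0, 0, -0.04, 0, 0, 0], [0, 0, -0.04, 0, 0, 0], [0, 0, -0.04, 0, 0, 0], [0, 0, -0.04, 0, 0, 0], [0, 0, -0.04, 0, 0, 0], [0, 0, -0.04, 0, 0, 0]]]' | python3 drive.py 0.085;  echo '[[[0, 0, -0.8, 0, 0, 0], [0, 0, -2, 0, 0, 0], [0, 0, -3.6, 0, 0, 0], [0, 0, -5.2, 0, 0, 0], [0, 0, -6, 0, 0, 0], [0, 0, -6, 0, 0, 0]]]' | python3 drive.py; python3 - <<'E'
from h import *
p,d,C=shot("wrist","wg9");W=cloud(d,C)
rects(W,.09,.13,(.57,.7,-.14,.16),30,dil=3)
p,d,C=shot("top","top9");W=cloud(d,C);rects(W,.105,.13,(.3,.6,-.45,-.2),30,dil=5)
E
python3 go.py .466 -.3375 .24 -5.9
```

```text
time_s: 23.85
tcp_pos: [0.6193, -0.034, 0.0957]
tcp_rot: [0.001, 0.744, 0.668, 0.001]
wrist_force: [0.0, -0.2, 8.8]
opening: 0.0585
finger_force: 66.5
time_s: 24.52
tcp_pos: [0.6181, -0.034, 0.0948]
tcp_rot: [-0.0, 0.744, 0.668, -0.0]
wrist_force: [-0.1, -1.0, 0.8]
opening: 0.0849
finger_force: 0.0
time_s: 25.02
tcp_pos: [0.6195, -0.0341, 0.2507]
tcp_rot: [0.003, 0.744, 0.668, 0.003]
wrist_force: [-0.1, 0.2, -0.3]
opening: 0.0852
finger_force: 0.0
[ 0.6137 -0.1156] [0.0142 0.0599] 83.2 z 0.105 890
[ 0.6177 -0.0878] [0.0138 0.0599] 84.8 z 0.1053 870
[ 0.6205 -0.0594] [0.016 0.06 ] 84.0 z 0.1053 987
[ 0.6197 -0.0329] [0.019  0.0592] 83.8 z 0.1222 1439
[ 0.6239 -0.0114] [0.0166 0.0599] 83.8 z 0.1067 921
[0.6273 0.022 ] [0.038  0.0607] 83.9 z 0.1217 2194
[0.6306 0.0554] [0.0153 0.0603] 84.0 z 0.1069 1081
[0.6346 0.0766] [0.0172 0.0599] 84.1 z 0.1071 1097
[0.6362 0.0999] [0.0189 0.0603] 84.0 z 0.1224 1939
[0.6381 0.1239] [0.0141 0.0602] 84.0 z 0.1069 1353
[ 0.4659 -0.337 ] [0.0202 0.0591] 85.6 z 0.1176 244
[-0.318  -0.1191  0.005 ] [ 0.0009  0.     -0.0036] F [-0.4  0.  -0.7] tcp [ 0.6182 -0.034   0.2451] t 25.1167
```

```bash
echo '[[[-1.2, -0.4, 0, 0, 0, 0], [-2.8, -1.2, 0, 0, 0, 0], [-4.4, -1.6, 0, 0, 0, 0], [-6, -2.2, 0, 0, 0, 0], [-7.6, -2.8, 0, 0, 0, 0], [-9.2, -3.4, 0, 0, 0, 0], [-10.8, -4, 0, 0, 0, 0], [-12, -4.4, 0.2, 0, 0, 0], [-12.72, -4.764, 0.2, 0, 0, 0], [-12.72, -4.764, 0.2, 0, 0, 0], [-12.72, -4.764, 0.2, 0, 0, 0], [-12.72, -4.764, 0.2, 0, 0, 0]]]' | python3 drive.py; python3 - <<'E'
from h import *
p,d,C=shot("wrist","w10");W=cloud(d,C)
rects(W,.10,.14,(.35,.55,-.42,-.2),30,dil=5)
p,d,C=shot("top","top10");W=cloud(d,C);rects(W,.085,.16,(.5,.68,-.25,.25),30,dil=4)
E
python3 go.py .466 -.3375 .088 -5.9
```

```text
time_s: 26.12
tcp_pos: [0.466, -0.3369, 0.2388]
tcp_rot: [-0.001, 0.744, 0.668, -0.0]
wrist_force: [0.6, 0.6, 0.3]
opening: 0.0849
finger_force: 0.0
[ 0.4663 -0.3375] [0.0187 0.0601] 84.0 z 0.1184 1344
[0.5453 0.0058] [0.2988 0.0126] 83.9 z 0.139 1021
[ 0.6129 -0.1194] [0.0181 0.0601] 84.3 z 0.1038 197
[ 0.6171 -0.0912] [0.0176 0.0601] 85.3 z 0.1043 198
[ 0.6217 -0.024 ] [0.0398 0.0625] 83.9 z 0.11 427
[ 0.6205 -0.0611] [0.0179 0.0604] 83.8 z 0.1046 202
[0.6267 0.02  ] [0.0388 0.0614] 84.1 z 0.1094 448
[0.6329 0.0649] [0.0388 0.063 ] 84.4 z 0.1044 408
[0.6368 0.0985] [0.0191 0.0611] 83.8 z 0.1213 273
[0.638  0.1217] [0.0159 0.0606] 83.6 z 0.104 213
[-0.0011 -0.0002  0.1514] [-0.0006 -0.0005 -0.0023] F [ 0.7  0.8 -0.3] tcp [ 0.4664 -0.3365  0.2394] t 26.2167
```

To row units: 0.15 m is 6, 0.14 m is 5.6.

```bash
echo '[[[-0.04, 0, 1.2, 0, 0, 0], [-0.04, 0, 2.4, 0, 0, 0], [-0.04, 0, 3.6, 0, 0, 0], [-0.04, 0, 4.8, 0, 0, 0], [-0.04, 0, 5.6, 0, 0, 0], [-0.04, 0, 6, 0, 0, 0], [-0.04, 0, 6, 0, 0, 0]]]' | python3 drive.py && echo '[[[0, 0, 0, 0, 0, 0], [0, 0, 0, 0, 0, 0], [0, 0, 0, 0, 0, 0], [0, 0, 0, 0, 0, 0], [0, 0, 0, 0, 0, 0], [0, 0, 0, 0, 0, 0], [0, 0, 0, 0, 0, 0], [0, 0, 0, 0, 0, 0]]]' | python3 drive.py 0.05 60;  echo '[[[0, 0, -0.4, 0, 0, 0], [0, 0, -1.2, 0, 0, 0], [0, 0, -2, 0, 0, 0], [0, 0, -3.2, 0, 0, 0], [0, 0, -4.4, 0, 0, 0], [0, 0, -5.6, 0, 0, 0], [0, 0, -6, 0, 0, 0], [0, 0, -6, 0, 0, 0]]]' | python3 drive.py; python3 go.py .6148 -.1033 .24 -6.1;python3 - <<'E'
from h import *
p,d,C=shot("wrist","wg11");W=cloud(d,C);rects(W,.25,.29,(.35,.6,-.42,-.2),30,dil=5)
E
```

```text
time_s: 26.8
tcp_pos: [0.4655, -0.3373, 0.0879]
tcp_rot: [-0.002, 0.743, 0.669, -0.0]
wrist_force: [0.4, 0.0, -0.4]
opening: 0.0851
finger_force: 0.0
time_s: 27.47
tcp_pos: [0.4666, -0.339, 0.0918]
tcp_rot: [0.002, 0.744, 0.668, 0.0]
wrist_force: [-0.4, 0.8, 6.5]
opening: 0.0587
finger_force: 64.6
time_s: 28.13
tcp_pos: [0.4664, -0.3389, 0.2432]
tcp_rot: [0.003, 0.744, 0.668, 0.0]
wrist_force: [-0.7, -1.2, -2.6]
opening: 0.0589
finger_force: 65.2
[0.2501 0.1225 0.003 ] [ 0.0045  0.003  -0.0001] F [-0.7 -1.2 -2.6] tcp [ 0.4664 -0.3389  0.2432] t 28.1333
[ 0.4668 -0.3387] [0.0242 0.0927] 84.1 z 0.27 8983
```

To row units: 0.2501 m is 10.004, 0.245 m is 9.8.

```bash
echo '[[[0.8, 0.4, 0, 0, 0, 0], [2, 1, 0, 0, 0, 0], [3.2, 1.6, 0, 0, 0, 0], [4.4, 2.2, 0, 0, 0, 0], [5.6, 2.8, 0, 0, 0, 0], [6.8, 3.4, 0, 0, 0, 0], [8, 4, 0, 0, 0, 0], [9.2, 4.6, 0, 0, 0, 0], [9.8, 4.8, 0, 0, 0, 0], [10.004, 4.9, 0, 0, 0, 0], [10.004, 4.9, 0, 0, 0, 0], [10.004, 4.9, 0, 0, 0, 0]]]' | python3 drive.py; echo '[[[0, 0, 0.4, 0, 0, 0], [0, 0, 1, 0, 0, 0], [0, 0, 1.4, 0, 0, 0], [0, 0, 1.6, 0, 0, 0], [0, 0, 1.6, 0, 0, 0], [0, 0, 1.6, 0, 0, 0]]]' | python3 drive.py; python3 - <<'E'
from h import *
p,d,C=shot("wrist","w12");W=cloud(d,C);b=(.575,.72,-.16,.01)
rects(W,.095,.11,b,30,dil=4);rects(W,.066,.074,b,30,dil=3)
E
python3 go.py .6148 -.1033 .096 -6.1
```

```text
time_s: 29.18
tcp_pos: [0.6137, -0.1034, 0.2385]
tcp_rot: [-0.001, 0.744, 0.668, -0.001]
wrist_force: [0.6, -0.0, -1.3]
opening: 0.0584
finger_force: 65.2
time_s: 29.68
tcp_pos: [0.6141, -0.1032, 0.1999]
tcp_rot: [-0.0, 0.744, 0.668, -0.0]
wrist_force: [-0.8, -0.5, -0.9]
opening: 0.0587
finger_force: 65.2
[ 0.6175 -0.0881] [0.0119 0.0598] 84.5 z 0.1069 1079
[ 0.6204 -0.0601] [0.0142 0.0599] 83.8 z 0.1071 1294
[ 0.6235 -0.0118] [0.0146 0.06  ] 83.9 z 0.1074 1378
[0.6252 0.0064] [0.0094 0.0601] 87.5 z 0.1066 904
[ 0.6876 -0.151 ] [0.0158 0.0073] 25.2 z 0.1019 118
[ 0.621  -0.0493] [0.1254 0.0745] 84.3 z 0.0704 1393
[ 0.6216 -0.0477] [0.0018 0.0588] 83.9 z 0.0704 129
[ 0.6928 -0.1509] [0.0242 0.0078] 11.8 z 0.0701 79
[-1.000e-04  4.000e-04  1.044e-01] [ 0.0007  0.0001 -0.0005] F [ 1.  -0.5 -1.5] tcp [ 0.6143 -0.1032  0.2004] t 29.7333
```

View pics/w12.png

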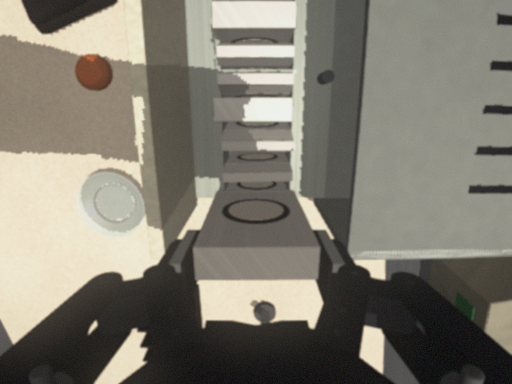

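To row units: 0.0007 m is 0.028, 0.055 m is 2.2.

```bash
echo '[[[0, 0.028, 0.24, 0, 0, 0], [0, 0.028, 0.48, 0, 0, 0], [0, 0.028, 0.72, 0, 0, 0], [0, 0.028, 0.96, 0, 0, 0], [0, 0.028, 1.2, 0, 0, 0], [0, 0.028, 1.44, 0, 0, 0], [0, 0.028, 1.68, 0, 0, 0], [0, 0.028, 1.92, 0, 0, 0], [0, 0.028, 2.2, 0, 0, 0]]]' | python3 drive.py; echo '[[[0, 0, 0.24, 0, 0, 0], [0, 0, 0.48, 0, 0, 0], [0, 0, 0.72, 0, 0, 0], [0, 0, 0.96, 0, 0, 0], [0, 0, 1.2, 0, 0, 0], [0, 0, 1.44, 0, 0, 0], [0, 0, 1.6, 0, 0, 0]]]' | python3 drive.py;python3 go.py .615 -.1033 .096 -6.1
```

```text
time_s: 30.48
tcp_pos: [0.615, -0.1029, 0.1444]
tcp_rot: [0.0, 0.744, 0.668, 0.0]
wrist_force: [0.4, -0.2, -1.8]
opening: 0.0588
finger_force: 65.3
time_s: 31.07
tcp_pos: [0.6148, -0.103, 0.1041]
tcp_rot: [-0.0, 0.744, 0.668, -0.0]
wrist_force: [-0.1, -0.6, -0.6]
opening: 0.0588
finger_force: 65.2
[-0.0003  0.0002  0.0081] [-0.0004  0.0001 -0.0001] F [-0.1 -0.6 -0.6] tcp [ 0.6148 -0.103   0.1041] t 31.0667
```

```bash
echo '[[[0, 0, 0.12, 0, 0, 0], [0, 0, 0.24, 0, 0, 0], [0, 0, 0.32, 0, 0, 0], [0, 0, 0.36, 0, 0, 0], [0, 0, 0.4, 0, 0, 0], [0, 0, 0.44, 0, 0, 0], [0, 0, 0.44, 0, 0, 0]]]' | python3 drive.py; echo '[[[0, 0, -0.04, 0, 0, 0], [0, 0, -0.04, 0, 0, 0], [0, 0, -0.04, 0, 0, 0], [0, 0, -0.04, 0, 0, 0], [0, 0, -0.04, 0, 0, 0], [0, 0, -0.04, 0, 0, 0], [0, 0, -0.04, 0, 0, 0], [0, 0, -0.04, 0, 0, 0]]]' | python3 drive.py 0.085;  echo '[[[0, 0, -0.8, 0, 0, 0], [0, 0, -2, 0, 0, 0], [0, 0, -3.6, 0, 0, 0], [0, 0, -5.2, 0, 0, 0], [0, 0, -6, 0, 0, 0], [0, 0, -6, 0, 0, 0], [0, 0, -6, 0, 0, 0], [0, 0, -6, 0, 0, 0]]]' | python3 drive.py; python3 - <<'E'
from h import *
p,d,C=shot("wrist","wg13");W=cloud(d,C)
rects(W,.09,.13,(.57,.7,-.16,.16),30,dil=3)
p,d,C=shot("top","top13");W=cloud(d,C);rects(W,.085,.16,(.5,.68,-.25,.25),30,dil=3)
E
```

```text
time_s: 31.65
tcp_pos: [0.6161, -0.1031, 0.0958]
tcp_rot: [0.002, 0.744, 0.668, 0.001]
wrist_force: [0.4, -0.0, 8.3]
opening: 0.0585
finger_force: 66.3
time_s: 32.32
tcp_pos: [0.6149, -0.1029, 0.0948]
tcp_rot: [-0.0, 0.744, 0.668, -0.0]
wrist_force: [0.8, 0.1, -0.2]
opening: 0.085
finger_force: 0.0
time_s: 32.98
tcp_pos: [0.6146, -0.1029, 0.2436]
tcp_rot: [-0.001, 0.744, 0.668, -0.001]
wrist_force: [-0.2, 0.1, -0.3]
opening: 0.0848
finger_force: 0.0
[ 0.6147 -0.1231] [0.0113 0.0596] 83.8 z 0.1071 737
[ 0.6164 -0.101 ] [0.0181 0.0597] 84.0 z 0.1222 1479
[ 0.6212 -0.0695] [0.0358 0.0601] 83.9 z 0.1065 1962
[ 0.6213 -0.0339] [0.0169 0.0603] 83.9 z 0.1227 1325
[ 0.6254 -0.0116] [0.0173 0.0602] 83.9 z 0.1071 1126
[0.6281 0.021 ] [0.0388 0.0607] 83.9 z 0.1191 3246
[0.6321 0.0545] [0.0124 0.0598] 83.8 z 0.1045 1323
[ 0.686  -0.1511] [0.0142 0.0072] 32.6 z 0.1088 155
[0.5526 0.0596] [0.1908 0.0125] 84.0 z 0.1391 650
[ 0.621  -0.0345] [0.0185 0.06  ] 83.3 z 0.1217 230
[ 0.6252 -0.0134] [0.018 0.06 ] 83.9 z 0.1045 198
[0.6285 0.0198] [0.0388 0.0615] 83.9 z 0.1097 446
[0.6345 0.0647] [0.0389 0.0635] 84.2 z 0.1047 411
[0.6382 0.0983] [0.0194 0.0601] 84.1 z 0.1211 275
[0.6397 0.1213] [0.0157 0.0606] 84.1 z 0.1034 214
```

```bash
python3 go.py .481 .0124 .244 -6.1; echo '[[[0.8, -1.2, 0, 0, 0, 0], [1.6, -2.4, 0, 0, 0, 0], [2.8, -3.6, 0, 0, 0, 0], [4, -4.8, 0, 0, 0, 0], [4.8, -5.6, 0, 0, 0, 0], [5.2, -5.8, 0, 0, 0, 0], [5.2, -5.8, 0, 0, 0, 0], [5.2, -5.8, 0, 0, 0, 0], [5.2, -5.8, 0, 0, 0, 0]]]' | python3 drive.py 0 20; python3 go.py .481 .0124 .112 -6.1
```

```text
[ 0.1004 -0.145  -0.0004] [-0.0026 -0.0003 -0.0002] F [-0.2 -0.  -0.6] tcp [ 0.6145 -0.1028  0.2432] t 33.0833
time_s: 33.83
tcp_pos: [0.4851, 0.041, 0.2444]
tcp_rot: [-0.0, 0.744, 0.668, -0.0]
wrist_force: [0.3, -0.6, 1.1]
opening: 0.0001
finger_force: 0.0
[-0.0289 -0.001   0.1324] [-0.0007  0.0003 -0.0007] F [ 0.3 -0.6  1.1] tcp [0.4851 0.041  0.2444] t 33.8333
```

To row units: 0.13 m is 5.2, 0.132 m is 5.28.

```bash
echo '[[[-1.16, -0.04, 0.8, 0, 0, 0], [-1.16, -0.04, 2, 0, 0, 0], [-1.16, -0.04, 3.2, 0, 0, 0], [-1.16, -0.04, 4.4, 0, 0, 0], [-1.16, -0.04, 5.2, 0, 0, 0], [-1.16, -0.04, 5.28, 0, 0, 0], [-1.16, -0.04, 5.28, 0, 0, 0]]]' | python3 drive.py; python3 - <<'E'
from h import *
p,d,C=shot("top","top14");W=cloud(d,C);rects(W,.085,.16,(.52,.68,-.25,.25),30,dil=3)
p,d,C=shot("scene","sc14")
cv2.imwrite("pics/sc14c.png",cv2.resize(p[170:330,90:350],None,fx=3,fy=3))
E
python3 go.py .505 .0098 .112 -6.1
```

```text
time_s: 34.42
tcp_pos: [0.4805, 0.0122, 0.1121]
tcp_rot: [-0.001, 0.744, 0.668, -0.001]
wrist_force: [-0.4, 0.3, 0.2]
opening: 0.0
finger_force: 0.0
[0.5469 0.0056] [0.2983 0.0127] 84.1 z 0.1393 798
[ 0.6144 -0.1252] [0.0179 0.0605] 84.3 z 0.1047 202
[ 0.6161 -0.1028] [0.0192 0.0604] 83.5 z 0.1213 253
[ 0.6204 -0.0708] [0.0379 0.0608] 83.7 z 0.1044 403
[ 0.6211 -0.0346] [0.0186 0.0605] 83.5 z 0.1216 227
[ 0.6249 -0.0133] [0.018 0.059] 83.8 z 0.1038 201
[0.6282 0.0199] [0.0388 0.0615] 84.0 z 0.1092 447
[0.6323 0.0543] [0.0178 0.0611] 83.8 z 0.1045 204
[0.6365 0.0734] [0.0206 0.0608] 84.0 z 0.1047 205
[0.638  0.0984] [0.0192 0.0607] 84.1 z 0.1211 274
[0.6398 0.1214] [0.0161 0.0603] 83.6 z 0.1039 212
[-0.0002  0.0238  0.0021] [ 0.0014 -0.     -0.0007] F [0.4 1.1 0.8] tcp [0.4814 0.0125 0.114 ] t 34.5167
```

View pics/sc14c.png

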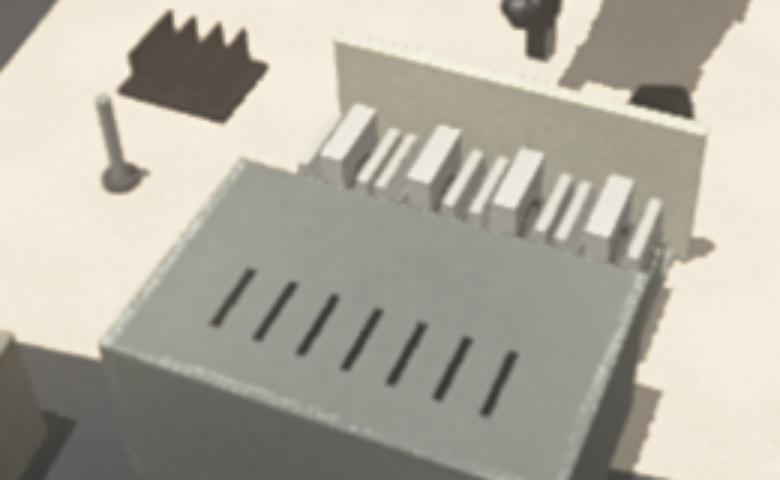

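To row units: 0.06 m is 2.4, 0.045 m is 1.8.

```bash
echo '[[[0, 0.32, 0, 0, 0, 0], [0, 0.64, 0, 0, 0, 0], [0, 0.96, 0, 0, 0, 0], [0, 1.16, 0, 0, 0, 0], [0, 1.32, 0, 0, 0, 0], [0, 1.48, 0, 0, 0, 0], [0, 1.64, 0, 0, 0, 0], [0, 1.8, 0, 0, 0, 0], [0, 2, 0, 0, 0, 0], [0, 2.2, 0, 0, 0, 0], [0, 2.4, 0, 0, 0, 0], [0, 2.6, 0, 0, 0, 0]]]' | python3 drive.py; python3 - <<'E'
from h import *
W=cloud(*shot("top")[1:]);rects(W,.13,.141,(.52,.72,-.25,.25),30,dil=5)
E
```

```text
time_s: 35.52
tcp_pos: [0.5455, 0.0061, 0.1128]
tcp_rot: [-0.0, 0.744, 0.668, -0.0]
wrist_force: [-1.4, 0.2, 0.2]
opening: 0.0001
finger_force: 1.0
[ 0.5544 -0.1101] [0.0711 0.0124] 83.8 z 0.1393 152
[0.5786 0.1219] [0.0622 0.0123] 83.8 z 0.1392 136
[ 0.7147 -0.012 ] [0.2963 0.0352] 84.3 z 0.14 396
```

To row units: 0.06 m is 2.4, 0.055 m is 2.2.

```bash
echo '[[[0, 0.2, 0, 0, 0, 0], [0, 0.4, 0, 0, 0, 0], [0, 0.6, 0, 0, 0, 0], [0, 0.8, 0, 0, 0, 0], [0, 1, 0, 0, 0, 0], [0, 1.2, 0, 0, 0, 0], [0, 1.4, 0, 0, 0, 0], [0, 1.6, 0, 0, 0, 0], [0, 1.8, 0, 0, 0, 0], [0, 2, 0, 0, 0, 0], [0, 2.2, 0, 0, 0, 0], [0, 2.4, 0, 0, 0, 0]]]' | python3 drive.py; echo '[[[0, 0.2, 0, 0, 0, 0], [0, 0.4, 0, 0, 0, 0], [0, 0.6, 0, 0, 0, 0], [0, 0.8, 0, 0, 0, 0], [0, 1, 0, 0, 0, 0], [0, 1.16, 0, 0, 0, 0], [0, 1.32, 0, 0, 0, 0], [0, 1.48, 0, 0, 0, 0], [0, 1.6, 0, 0, 0, 0], [0, 1.68, 0, 0, 0, 0], [0, 1.76, 0, 0, 0, 0]]]' | python3 drive.py;python3 - <<'E'
from h import *
W=cloud(*shot("top")[1:]);rects(W,.13,.1405,(.6,.72,-.25,.25),30,dil=5)
E
```

```text
time_s: 36.57
tcp_pos: [0.6053, -0.0003, 0.1129]
tcp_rot: [0.0, 0.744, 0.668, 0.0]
wrist_force: [-1.2, 1.2, -0.5]
opening: 0.0002
finger_force: 1.0
time_s: 37.48
tcp_pos: [0.6487, -0.005, 0.1129]
tcp_rot: [0.0, 0.744, 0.668, -0.0]
wrist_force: [-1.6, 0.1, -0.6]
opening: -0.0
finger_force: 0.9
[ 0.6579 -0.1208] [0.0708 0.0134] 84.0 z 0.1388 138
[0.6819 0.1103] [0.064  0.0124] 83.1 z 0.139 120
[ 0.7024 -0.125 ] [0.0673 0.0334] 84.0 z 0.1398 72
```

To row units: 0.0195 m is 0.78, 0.018 m is 0.72.

```bash
echo '[[[0, 0.12, 0, 0, 0, 0], [0, 0.24, 0, 0, 0, 0], [0, 0.32, 0, 0, 0, 0], [0, 0.4, 0, 0, 0, 0], [0, 0.48, 0, 0, 0, 0], [0, 0.56, 0, 0, 0, 0], [0, 0.64, 0, 0, 0, 0], [0, 0.72, 0, 0, 0, 0], [0, 0.78, 0, 0, 0, 0], [0, 0.78, 0, 0, 0, 0]]]' | python3 drive.py;python3 - <<'E'
from h import *
W=cloud(*shot("top")[1:]);rects(W,.13,.1405,(.64,.72,-.25,.25),30,dil=5)
E
```

```text
time_s: 38.37
tcp_pos: [0.6683, -0.0071, 0.1129]
tcp_rot: [0.0, 0.744, 0.668, 0.0]
wrist_force: [0.3, -0.4, 0.2]
opening: 0.0003
finger_force: 0.0
[ 0.6952 -0.1235] [0.069  0.0477] 84.2 z 0.1389 196
[0.7079 0.1069] [0.0625 0.0262] 85.4 z 0.1391 161
```

```bash
echo '[[[0, -0.6, 0, 0, 0, 0], [0, -1.6, 0, 0, 0, 0], [0, -3.2, 0, 0, 0, 0], [0, -4.8, 0, 0, 0, 0], [0, -6.4, -1.2, 0, 0, 0], [0, -8, -2.4, 0, 0, 0], [0, -9.6, -4, 0, 0, 0], [0, -10.4, -5.2, 0, 0, 0], [0, -11.2, -5.2, 0, 0, 0], [0, -11.2, -5.2, 0, 0, 0]]]' | python3 drive.py;python3 - <<'E'
from h import *
p,d,C=shot("top","top16");W=cloud(d,C);rects(W,.13,.1405,(.6,.7,-.25,.25),30,dil=5)
rects(W,.13,.16,(.6,.85,-.25,.25),30,dil=5)
cv2.imwrite("pics/top16c.png",cv2.resize(p[20:250,80:420],None,fx=2.3,fy=2.3))
E
```

```text
time_s: 39.25
tcp_pos: [0.3871, 0.0232, 0.2477]
tcp_rot: [0.003, 0.744, 0.669, 0.003]
wrist_force: [-0.6, 0.0, -0.1]
opening: -0.0001
finger_force: 0.0
[ 0.6961 -0.0129] [0.2899 0.0288] 84.5 z 0.1388 595
[ 0.7734 -0.0176] [0.3007 0.183 ] 84.3 z 0.1418 9320
```

View pics/top16c.png

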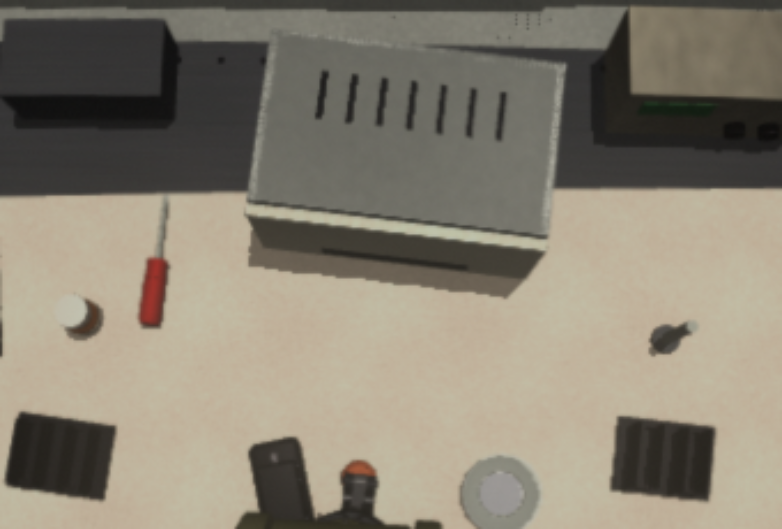

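```bash
python3 - <<'E'
from h import *
a=np.radians(-6.0);u=np.array([np.cos(a),np.sin(a)])
def edge(d):
    W=cloud(d,cam("top"));t=(W[:,:2]-[.5407,.0063])@u;v=(W[:,:2]-[.5407,.0063])@[-u[1],u[0]]
    m=(abs(v)<.12)&(W[:,2]>.134)&(W[:,2]<.150)&(t<.2);s=np.sort(t[m]);return np.percentile(s,[.3,1,3]),np.sort(t[m])[:3]
print(edge(np.load("pics/top0.npy")));print(edge(shot("top")[1]));print(r.sense()["wrist_force"])
W=cloud(*shot("top")[1:]);m=(W[:,2]>.03)&(W[:,2]<.2)
E
```

```text
(array([-0.00598925, -0.00581306, -0.0048029 ]), array([-0.0062725 , -0.00620093, -0.00610805]))
(array([0.14344862, 0.14366365, 0.14418507]), array([0.14297933, 0.14307728, 0.14321006]))
[ 0.78167258  0.94787623 -0.36057932]
```

```bash
echo '[[[0, 0, 0, 0, 0, 0], [0, 0, 0, 0, 0, 0], [0, 0, 0, 0, 0, 0]]]' | python3 drive.py; python3 -c "
from rig import r
print(r.job_done())"
```

```text
time_s: 39.65
tcp_pos: [0.3898, 0.0227, 0.2419]
tcp_rot: [-0.001, 0.744, 0.668, -0.001]
wrist_force: [0.2, 0.7, 0.2]
opening: -0.0002
finger_force: 0.0
the job is handed in; nothing more can be done
None
```

I filed all four frames upright, one per compartment between its neighbours, and pushed the drawer home (about 149.5 mm measured, so the catch has seated). I handed the job in at about 40 s. The hand-in returned no verdict, and the closed drawer hides the frames from the cameras, so I last saw them standing just before the push.

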